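# Free the seized mould ejector and feed the resin mounts

### The job

The wing knob that drives the ejector of the aluminium specimen mould is seized with corrosion: rock it back and forth in small arcs, to the firm stop each way, until it breaks free, then turn it anticlockwise almost to its end so that the resin mounts stand up out of the cavities. Lift every mount out and set it upright and square against the fence of the feed rail, all of them on the loading side of the mark line, then push the row along the fence as one block, closed up and straight, until the leading mount is against the end stop. With the mould empty, also turn the knob back so that the ejector is down again, and leave the glassware and other things on the bench undisturbed.

Things in the scene. Friction and masses are not known exactly. Their poses are not given: they have to be found in the camera images.
- mould: Aluminium specimen mould, 188 x 66 x 50 mm, fixed to the bench left or right of the middle. Four open cavities 33 x 33 mm in a row along its own x at x = -66, -22, 22, 66 mm; a round grey knob housing (76 mm wide, 62 mm high) at its +x end, centred at x = 132 mm. Origin: underside, middle of the 188 mm block; z up
- knob (a joint): Angle (rad) of the corroded wing knob, anticlockwise from above; 0 = ejector down. Seized, it turns only between firm, slightly springy stops at -0.30 and +0.30 (up to 0.5 if wrenched). Brought to a stop for 0.3 s the corrosion may give; the next gain is then at the opposite stop, up to 5 gains, the last at the + stop. Then it is free for good, passes 0.6, ends at 1.55, and stays where left
- ejector (a joint): Lift (m) of the ejector pads under all cavities, driven by the knob: 12.5 mm per rad of knob angle (15.6 mm at 1.25 rad, 18.8 mm at 1.5 rad); 0 = down
- knob_grip (a point): Point on the knob's vertical axis at mid height of its wing, 83 mm above the bench, over the housing. The wing is a flat bar 50 mm long (this point's x axis, turning with it; along the mould's x at angle 0), 10 mm thick and 24 mm high (71 to 95 mm above the bench). Turning takes about 0.25 N m
- mount0: Cast amber resin specimen mount, 30 x 30 x 28 mm high, 45 g, steel disc in its top; all are alike. Origin: centre of its underside; z up, x and y parallel to its sides. Starts in one of the cavities, square with the mould, underside 20 mm above the bench, top 2 mm below the mould's top at knob angle 0 (it moves with the ejector). Absent (None) in some runs
- mount1: Cast amber resin specimen mount, 30 x 30 x 28 mm high, 45 g, steel disc in its top; all are alike. Origin: centre of its underside; z up, x and y parallel to its sides. Starts in one of the cavities, square with the mould, underside 20 mm above the bench, top 2 mm below the mould's top at knob angle 0 (it moves with the ejector). Absent (None) in some runs
- mount2: Cast amber resin specimen mount, 30 x 30 x 28 mm high, 45 g, steel disc in its top; all are alike. Origin: centre of its underside; z up, x and y parallel to its sides. Starts in one of the cavities, square with the mould, underside 20 mm above the bench, top 2 mm below the mould's top at knob angle 0 (it moves with the ejector). Absent (None) in some runs
- mount3: Cast amber resin specimen mount, 30 x 30 x 28 mm high, 45 g, steel disc in its top; all are alike. Origin: centre of its underside; z up, x and y parallel to its sides. Starts in one of the cavities, square with the mould, underside 20 mm above the bench, top 2 mm below the mould's top at knob angle 0 (it moves with the ejector). Absent (None) in some runs
- rail: Feed rail fixed to the bench: grey plate, own x -90 to 192 mm, own y -80 to 15 mm, top 6 mm above the bench. Fence along +y: a low broad step, inner face at y = 15 mm, 45 mm wide, 10 mm above the plate; end stop across the +x end, face at x = 180 mm, 20 mm above the plate; white mark line at x = 110 mm, loading side x below it. The -y side and -x end are open. Origin on the bench, z up
- rail_corner (a point): Corner where the faces of fence and stop meet, on the plate's top face; axes as the rail's. A mount touching both has its origin at x = -15 mm, y = -15 mm, z = 0 from here; the next in a closed-up row at x = -45, then -75, -105 mm
- beaker: Bystander: small glass beaker, 52 mm wide, 65 mm high, between mould and rail
- flask_a: Bystander: stoppered volumetric flask, 58 mm wide, 145 mm high, behind the middle
- flask_b: Bystander: stoppered volumetric flask, 64 mm wide, 160 mm high, at the left
- reagent: Bystander: reagent bottle with blue cap, 68 mm wide, 150 mm high, at the right
- pen: Bystander: blue pen, 140 mm long, 10 mm thick, lying between mould and rail
- dish: Bystander: small white dish, 70 mm wide, 14 mm high, at the left

How it is judged (in metres and radians):
On the way, in this order (a step that is already met when the one before it is completed fails the run):
1. the knob has broken free and turned past 0.6 rad anticlockwise (value of joint knob above 0.6 rad).
2. the knob is turned past 1.25 rad, the mounts standing 12 mm or more out of the mould (value of joint knob above 1.25 rad), for 0.2 s.
3. every mount stands upright on the rail, within 8 mm of the fence, on the loading side of the mark line, released (y of mount0 in the frame of rail_corner between -0.023 and -0.01 m and z of mount0 in the frame of rail_corner between -0.005 and 0.005 m and angle between each of mount0, mount1, mount2, mount3's own z axis and vertical below 0.15 rad and linear speed of each of mount0, mount1, mount2, mount3 below 0.03 m/s and contact force between each of mount0, mount1, mount2, mount3 and the fingers below 0.5 N and x of mount0 in the frame of rail_corner between -0.255 and -0.08 m and y of mount1 in the frame of rail_corner between -0.023 and -0.01 m and z of mount1 in the frame of rail_corner between -0.005 and 0.005 m and x of mount1 in the frame of rail_corner between -0.255 and -0.08 m and y of mount2 in the frame of rail_corner between -0.023 and -0.01 m and z of mount2 in the frame of rail_corner between -0.005 and 0.005 m and x of mount2 in the frame of rail_corner between -0.255 and -0.08 m and y of mount3 in the frame of rail_corner between -0.023 and -0.01 m and z of mount3 in the frame of rail_corner between -0.005 and 0.005 m and x of mount3 in the frame of rail_corner between -0.255 and -0.08 m), for 0.2 s.
At the end, for the whole second after the job is handed in: all mounts upright on the rail, within 8 mm of the fence and 0.15 rad of square with it, closed up in one row from the end stop (each within about 5 mm of its place), released and at rest; the knob turned back below 0.25 rad (y of mount0 in the frame of rail_corner between -0.023 and -0.01 m and z of mount0 in the frame of rail_corner between -0.005 and 0.005 m and angle between each of mount0, mount1, mount2, mount3's own z axis and vertical below 0.15 rad and (angle between the x axis of mount0 and the x axis of rail_corner, either way round below 0.15 rad or angle between the x axis of mount0 and the y axis of rail_corner, either way round below 0.15 rad) and linear speed of each of mount0, mount1, mount2, mount3 below 0.03 m/s and contact force between each of mount0, mount1, mount2, mount3 and the fingers below 0.5 N and y of mount1 in the frame of rail_corner between -0.023 and -0.01 m and z of mount1 in the frame of rail_corner between -0.005 and 0.005 m and (angle between the x axis of mount1 and the x axis of rail_corner, either way round below 0.15 rad or angle between the x axis of mount1 and the y axis of rail_corner, either way round below 0.15 rad) and y of mount2 in the frame of rail_corner between -0.023 and -0.01 m and z of mount2 in the frame of rail_corner between -0.005 and 0.005 m and (angle between the x axis of mount2 and the x axis of rail_corner, either way round below 0.15 rad or angle between the x axis of mount2 and the y axis of rail_corner, either way round below 0.15 rad) and y of mount3 in the frame of rail_corner between -0.023 and -0.01 m and z of mount3 in the frame of rail_corner between -0.005 and 0.005 m and (angle between the x axis of mount3 and the x axis of rail_corner, either way round below 0.15 rad or angle between the x axis of mount3 and the y axis of rail_corner, either way round below 0.15 rad) and (x of mount0 in the frame of rail_corner between -0.021 and -0.011 m or (x of mount0 in the frame of rail_corner between -0.051 and -0.041 m and (x of mount1 in the frame of rail_corner between -0.021 and -0.011 m or x of mount2 in the frame of rail_corner between -0.021 and -0.011 m or x of mount3 in the frame of rail_corner between -0.021 and -0.011 m)) or (x of mount0 in the frame of rail_corner between -0.081 and -0.071 m and (x of mount1 in the frame of rail_corner between -0.051 and -0.041 m or x of mount2 in the frame of rail_corner between -0.051 and -0.041 m or x of mount3 in the frame of rail_corner between -0.051 and -0.041 m)) or (x of mount0 in the frame of rail_corner between -0.111 and -0.101 m and (x of mount1 in the frame of rail_corner between -0.081 and -0.071 m or x of mount2 in the frame of rail_corner between -0.081 and -0.071 m or x of mount3 in the frame of rail_corner between -0.081 and -0.071 m))) and (x of mount1 in the frame of rail_corner between -0.021 and -0.011 m or (x of mount1 in the frame of rail_corner between -0.051 and -0.041 m and (x of mount0 in the frame of rail_corner between -0.021 and -0.011 m or x of mount2 in the frame of rail_corner between -0.021 and -0.011 m or x of mount3 in the frame of rail_corner between -0.021 and -0.011 m)) or (x of mount1 in the frame of rail_corner between -0.081 and -0.071 m and (x of mount0 in the frame of rail_corner between -0.051 and -0.041 m or x of mount2 in the frame of rail_corner between -0.051 and -0.041 m or x of mount3 in the frame of rail_corner between -0.051 and -0.041 m)) or (x of mount1 in the frame of rail_corner between -0.111 and -0.101 m and (x of mount0 in the frame of rail_corner between -0.081 and -0.071 m or x of mount2 in the frame of rail_corner between -0.081 and -0.071 m or x of mount3 in the frame of rail_corner between -0.081 and -0.071 m))) and (x of mount2 in the frame of rail_corner between -0.021 and -0.011 m or (x of mount2 in the frame of rail_corner between -0.051 and -0.041 m and (x of mount0 in the frame of rail_corner between -0.021 and -0.011 m or x of mount1 in the frame of rail_corner between -0.021 and -0.011 m or x of mount3 in the frame of rail_corner between -0.021 and -0.011 m)) or (x of mount2 in the frame of rail_corner between -0.081 and -0.071 m and (x of mount0 in the frame of rail_corner between -0.051 and -0.041 m or x of mount1 in the frame of rail_corner between -0.051 and -0.041 m or x of mount3 in the frame of rail_corner between -0.051 and -0.041 m)) or (x of mount2 in the frame of rail_corner between -0.111 and -0.101 m and (x of mount0 in the frame of rail_corner between -0.081 and -0.071 m or x of mount1 in the frame of rail_corner between -0.081 and -0.071 m or x of mount3 in the frame of rail_corner between -0.081 and -0.071 m))) and (x of mount3 in the frame of rail_corner between -0.021 and -0.011 m or (x of mount3 in the frame of rail_corner between -0.051 and -0.041 m and (x of mount0 in the frame of rail_corner between -0.021 and -0.011 m or x of mount1 in the frame of rail_corner between -0.021 and -0.011 m or x of mount2 in the frame of rail_corner between -0.021 and -0.011 m)) or (x of mount3 in the frame of rail_corner between -0.081 and -0.071 m and (x of mount0 in the frame of rail_corner between -0.051 and -0.041 m or x of mount1 in the frame of rail_corner between -0.051 and -0.041 m or x of mount2 in the frame of rail_corner between -0.051 and -0.041 m)) or (x of mount3 in the frame of rail_corner between -0.111 and -0.101 m and (x of mount0 in the frame of rail_corner between -0.081 and -0.071 m or x of mount1 in the frame of rail_corner between -0.081 and -0.071 m or x of mount2 in the frame of rail_corner between -0.081 and -0.071 m))) and value of joint knob between -0.35 and 0.25 rad); the robot touches nothing.
It fails at once if something on the bench that is not part of the job is shoved more than 40 mm (distance of any of beaker, flask_a, flask_b, reagent, pen, dish from where it was at the start of the episode above 0.04 m).
It fails at once if a piece of glassware is knocked over (angle between any of beaker, flask_a, flask_b, reagent's own z axis and vertical above 0.6 rad).
Of mount0, mount1, mount2, mount3 only 2 to 4 are there at a start; the rules pass over those that are not, and their reading is None.
At some moment in a run one of mount0, mount1, mount2, mount3 may be knocked a few centimetres aside while the robot is not near it.
Once in a run the grip may slacken for a moment while it holds something.
It also fails if it takes over 210 s, if anything falls off the work surface, if the arm or the gripper's body presses on something with over 40 N, if the wrist force passes 120 N, or if a joint passes its speed limit or range.

### The arm

A 6-joint arm with a two-finger parallel gripper is mounted at the origin on the work surface. World frame = base frame: x ahead of the robot, y to its left, z up, the work surface at z = 0. Lengths are in mm, angles in rad, forces in N, time in s.
With the tool pointing down it reaches from about 275 to 750 mm from the base axis. Payload 10.2 kg.
Tool frame: the origin (TCP) lies midway between the tips of the shut fingers; the grasp point (between the pads) lies 19 mm behind it; z points along the fingers, y is the direction in which the jaws open and shut (so a half turn about z gives the same grasp; the last joint's range is limited). The gripper opens to 85 mm and grips with 20 to 120 N. Pads are 22 mm wide; open, the fingers measure 114 mm over their backs; the gripper's body (76 mm by 85 mm) begins 54 mm behind the grasp point. The pads swing forward as they close: fully open they stand 13 mm farther back than shut.
Start: joints at [-1.351, 0.313, 1.498, -0, 1.331, -0.223], TCP at [224.936, -474.379, 231.294] pointing down, gripper open.
Joint ranges: [-2.94, 2.94], [-0.97, 2.17], [0.19, 2.56], [-1.23, 4.37], [0.02, 3.11], [-2.88, 2.88]. Speed limits (rad/s): [2.39, 2.39, 3.01, 3.14, 3.14, 3.14].

### API

Orientations are given as a unit quaternion [w, x, y, z].
In Python, from rig import sense, optics, ctrl gives the robot as it stands.
- The arm moves only by the tool play_rows, never from a script. Its argument "plan" is a list of rows, each a list of 7 numbers: the shift along the world's x, y, z in mm, then the turn, a rotation vector about the world's x, y, z in rad, then the opening, from -1 (shut) to 1 (fully open), so that 0 is half open. A call has 1 to 5 rows; each row shifts and turns the pose as measured when the row begins; what a row does not reach is not made up. A row lasts 1/12 s, in which the tool goes at most 41.7 mm and 7.16 degrees, less where a joint would pass 70% of its speed; a pose out of reach is approached as far as the arm can. A call is refused whole if a number of a shift passes 41.7 or a number of a turn 0.125, either way. A call with a gripper value outside its range is refused whole. The fingers move at their own pace and stop on an object; "grip_force" is the grip in N (left out, the last holds). Time passes only in rows, so rows that do not move let the fingers close. It gives the time, the measured TCP pose, the force and the opening at its end, in the units of the state.
- sense(): the state, without advancing time (a new reading comes with each control period).
- optics.capture(name): name is "side" or "top" or "wrist"; returns a dict with "img" (420x560x3 uint8, blue, green, red), "fx", "fy", "cx", "cy" (pixels), "world_to_cam" (4x4, takes a point from world to camera coordinates). Camera axes: x right, y up, looking along -z (the intrinsics and any distortion apply to the point x, -y, -z); pixel columns grow to the right and rows downward; lengths in mm; the calibration is good to about 2 mm. A picture is of the moment at which its call begins. There is no depth.
- ctrl.finish_job(): hands the job in, once; it reports no verdict.
The state is a dict: "time_s": time; "joints": joint angles; "dq": joint speeds; "tau": joint torques, N m; "eef_pos": TCP position; "ee_rot": TCP orientation; "force": force on the tool from outside, world axes, zero at the start; "wrist_torque": the same for the moment, N m; "grip_width": opening from 0.0 (shut) to 1.0 (fully open).
Only numpy, scipy, OpenCV 4.12 (cv2) and the standard library are available. Lean on these libraries where they do the work, as an engineer would, in place of code of your own. Each camera call takes 0.05 s, during which the arm holds its last target. There are 200 camera calls.

## Working session

There is one attempt and no reset: what is moved stays moved. The work goes in short steps, Python scripts to look and compute and a tool call to move; the robot and the scene stay as the last step left them, time stands still between calls to the robot, and variables do not carry over. Pictures are saved under pics/ and viewed, about 12 in all and at most 16, crops included, and the job is handed in when it is done.

Besides the shell and the picture viewer there is one more tool, called after ">>>" by a JSON object that holds its "api" and its "payload", one argument or row to a line. play_rows: Moves the arm, as the interface text tells. Its arguments: {"type":"object","properties":{"plan":{"type":"array"},"grip_force":{"type":"number"}},"required":["plan"]}

```bash
ls; mkdir -p pics
cat > h.py <<'E'
import numpy as np, cv2
from rig import sense, optics, ctrl
def cap(n,f=None):
    c=optics.capture(n)
    if f: cv2.imwrite('pics/'+f,c['img'])
    return c
def ray(c,u,v,z):
    M=np.array(c['world_to_cam']);R=M[:3,:3];t=M[:3,3]
    d=R.T@np.array([(u-c['cx'])/c['fx'],-(v-c['cy'])/c['fy'],-1]);o=-R.T@t
    return o+d*(z-o[2])/d[2]
def proj(c,p):
    M=np.array(c['world_to_cam']);q=M[:3,:3]@np.array(p)+M[:3,3]
    return c['cx']+c['fx']*q[0]/-q[2], c['cy']-c['fy']*q[1]/-q[2]
def st():
    s=sense();print({k:np.round(s[k],3).tolist() for k in('time_s','joints','eef_pos','ee_rot','force','wrist_torque','grip_width')})
E
python3 - <<'E'
from h import *
np.set_printoptions(suppress=True,precision=3)
st()
for n in('top','side'):
    c=cap(n,n+'0.png');print(n,{k:v for k,v in c.items() if k!='img'})
E
```

```text
pics
{'time_s': 0.0, 'joints': [-1.351, 0.313, 1.498, 0.0, 1.331, -0.223], 'eef_pos': [224.887, -474.097, 230.723], 'ee_rot': [-0.001, 0.976, 0.22, 0.0], 'force': [-0.11, 0.128, -0.103], 'wrist_torque': [0.006, -0.064, -0.015], 'grip_width': 1.007}
top {'fx': 413.65367123126805, 'fy': 413.65367123126805, 'cx': 272.62635124040827, 'cy': 211.67810897390558, 'world_to_cam': array([[   -0.013,    -1.   ,    -0.011,    28.046],
       [    0.989,    -0.015,     0.147,  -559.521],
       [   -0.147,    -0.009,     0.989, -1168.243],
       [    0.   ,     0.   ,     0.   ,     1.   ]])}
side {'fx': 455.44836116340036, 'fy': 455.44836116340036, 'cx': 278.22136066629423, 'cy': 208.37595851404734, 'world_to_cam': array([[    0.991,    -0.13 ,     0.017,  -565.461],
       [    0.049,     0.49 ,     0.87 ,  -106.515],
       [   -0.121,    -0.862,     0.492, -1240.457],
       [    0.   ,     0.   ,     0.   ,     1.   ]])}
```

View pics/top0.png

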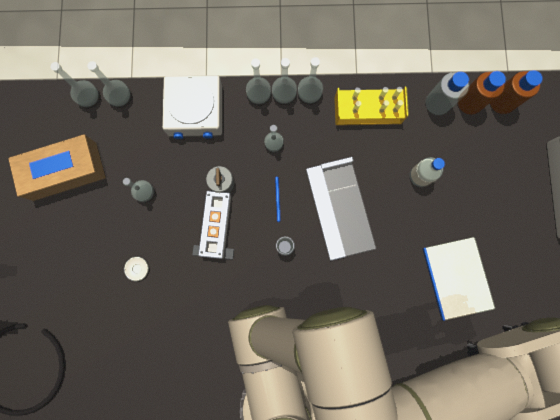

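View pics/side0.png

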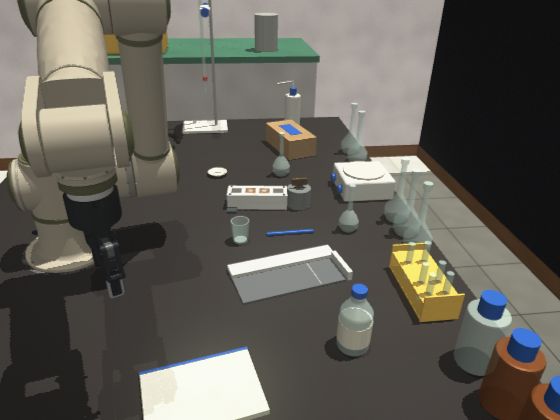

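Run:
```python
import cv2
i=cv2.imread('pics/top0.png')[145:270,185:385]
cv2.imwrite('pics/crop0.png',cv2.resize(i,None,fx=4,fy=4,interpolation=cv2.INTER_CUBIC))
```

```text
(no output)
```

View pics/crop0.png

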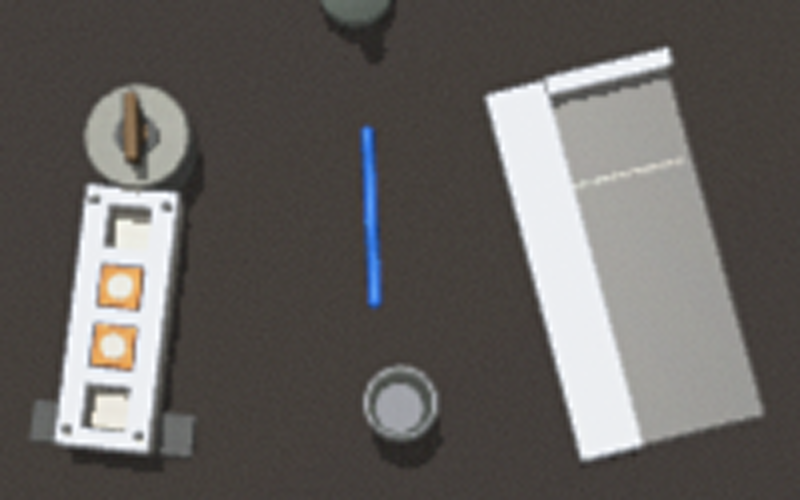

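Run:
```python
from h import *
np.set_printoptions(suppress=True,precision=1)
c=cap('top'); f=lambda u,v,z: ray(c,185+u/4-.4,145+v/4-.4,z)
m=[f(*p,50) for p in((88,185),(180,190),(57,443),(155,452))]
print('mould',m,'ctr',np.mean(m,0)); d=m[0]+m[1]-m[2]-m[3];print('yaw',np.arctan2(d[1],d[0]),np.linalg.norm(d)/2,np.linalg.norm(m[0]-m[1]))
hsv=cv2.cvtColor(c['img'],cv2.COLOR_BGR2HSV);k=cv2.inRange(hsv,(8,120,150),(22,255,255));k[:,:190]=0;k[:,250:]=0;k[:180]=0;k[260:]=0
k=cv2.morphologyEx(k,cv2.MORPH_CLOSE,np.ones((5,5)))
n,_,s,ce=cv2.connectedComponentsWithStats(k)
for i in range(1,n):
    if s[i,4]>30: print('mount',s[i],ray(c,*ce[i],48))
print('housing',f(137,135,62),'wing',f(131,93,95),f(136,158,95),f(133,126,95))
r=[f(548,80,16),f(641,443,16),f(487,95,16),f(582,460,16)];d=r[0]-r[1];print('fence',r,np.arctan2(d[1],d[0]),np.linalg.norm(d))
print('mark',f(578,186,6),f(685,159,6),'plate',f(672,78,6),f(764,412,6),'stoptop',f(546,78,26),f(668,48,26),f(672,65,26))
print('beaker',f(400,400,60),'pen',f(367,128,5),f(374,304,5))
```

```text
mould [array([623.2, 212.7,  50. ]), array([618.4, 145.2,  50. ]), array([435.3, 233. ,  50. ]), array([427.9, 162.7,  50. ])] ctr [526.2 188.4  50. ]
yaw -0.0997243510765362 190.10690399354036 67.65104779691184
mount [210 212  10  10  61] [547. 188.  48.]
mount [208 227  11  10  59] [504.2 192.4  48. ]
housing [657.3 175.3  62. ] wing [680.2 175.1  95. ] [633.  171.2  95. ] [656.1 173.5  95. ]
fence [array([ 705.7, -130.1,   16. ]), array([ 430.9, -189.8,   16. ]), array([694.8, -83.6,  16. ]), array([ 419.1, -146.2,   16. ])] 0.21404931754895848 281.2524168667189
mark [ 625.5 -151.4    6. ] [ 645.1 -233.1    6. ] plate [ 708.4 -225.9    6. ] [ 452.9 -283.3    6. ] stoptop [ 704.7 -127.5   26. ] [ 726.4 -220.    26. ] [ 713.2 -222.5   26. ]
beaker [461.9 -12.8  60. ] pen [673.3   7.7   5. ] [537.9   4.4   5. ]
```

>>> {"api": "play_rows", "payload": {
  "plan": [
    [22,33,0,0,0,-0.02,1],
    [22,33,0,0,0,-0.02,1],
    [22,33,0,0,0,-0.02,1],
    [22,33,0,0,0,-0.02,1],
    [22,33,0,0,0,-0.02,1]
  ]
}}

```text
time_s: 0.57
eef_pos: [333.7, -307.3, 228.6]
ee_rot: [-0.002, 0.987, 0.163, -0.001]
force: [2.3, -0.4, 0.2]
grip_width: 0.994
```

>>> {"api": "play_rows", "payload": {
  "plan": [
    [22,33,0,0,0,-0.02,1],
    [22,33,0,0,0,-0.02,1],
    [22,33,0,0,0,-0.02,1],
    [22,33,0,0,0,-0.02,1],
    [22,33,0,0,0,-0.02,1]
  ]
}}

```text
time_s: 0.98
eef_pos: [446.6, -132.6, 228.5]
ee_rot: [-0.002, 0.994, 0.11, -0.001]
force: [0.5, -0.4, 0.9]
grip_width: 0.998
```

>>> {"api": "play_rows", "payload": {
  "plan": [
    [22,33,0,0,0,-0.02,1],
    [22,33,0,0,0,-0.02,1],
    [22,33,0,0,0,-0.02,1],
    [22,33,0,0,0,-0.02,1],
    [22,33,0,0,0,-0.02,1]
  ]
}}

```text
time_s: 1.4
eef_pos: [559.5, 42.6, 228.1]
ee_rot: [-0.002, 0.998, 0.058, -0.001]
force: [0.4, -1.8, 0.0]
grip_width: 0.997
```

>>> {"api": "play_rows", "payload": {
  "plan": [
    [24,32,0,0,0,-0.01,1],
    [24,32,0,0,0,-0.01,1],
    [24,32,0,0,0,-0.01,1],
    [20,28,0,0,0,0,1],
    [0,0,0,0,0,0,1]
  ]
}}

```text
time_s: 1.82
eef_pos: [654.5, 179.3, 224.5]
ee_rot: [-0.002, 0.999, 0.045, -0.003]
force: [-0.8, 0.3, -0.6]
grip_width: 1.0
```

Run:
```python
from h import *
st(); c=cap('wrist','w1.png');print({k:np.round(v,3) for k,v in c.items() if k!='img'})
print(proj(c,(657.3,175.2,95)))
```

```text
{'time_s': 1.817, 'joints': [0.093, 0.678, 0.954, 0.005, 1.514, 1.574], 'eef_pos': [654.49, 179.282, 224.525], 'ee_rot': [-0.002, 0.999, 0.045, -0.003], 'force': [-0.798, 0.317, -0.587], 'wrist_torque': [-0.065, 0.053, -0.061], 'grip_width': 1.0}
{'fx': np.float64(303.036), 'fy': np.float64(303.036), 'cx': np.float64(282.954), 'cy': np.float64(205.76), 'world_to_cam': array([[ 9.00000e-02, -9.96000e-01, -5.00000e-03,  1.20502e+02],
       [ 9.60000e-01,  8.80000e-02, -2.66000e-01, -6.10616e+02],
       [ 2.65000e-01,  1.90000e-02,  9.64000e-01, -5.48086e+02],
       [ 0.00000e+00,  0.00000e+00,  0.00000e+00,  1.00000e+00]])}
(np.float64(287.945414659734), np.float64(194.37294508486977))
```

View pics/w1.png

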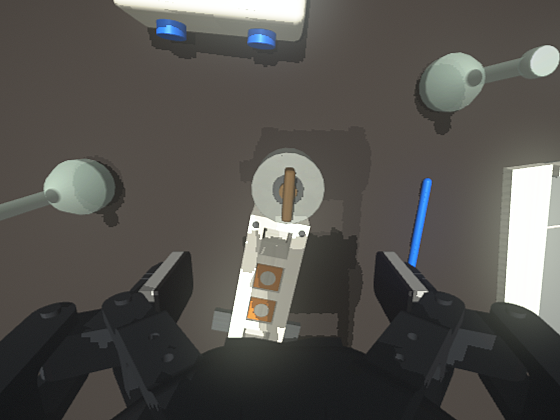

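>>> {"api": "play_rows", "payload": {
  "plan": [
    [1,-2,-38,0,0,0,1],
    [1,-2,-38,0,0,0,1],
    [0,0,-38,0,0,0,1],
    [0,0,-28,0,0,0,1],
    [0,0,-4,0,0,0,1]
  ],
  "grip_force": 60
}}

```text
time_s: 2.28
eef_pos: [654.3, 170.6, 76.0]
ee_rot: [-0.001, 0.999, 0.044, -0.0]
force: [-1.3, -0.1, -0.8]
grip_width: 0.997
```

>>> {"api": "play_rows", "payload": {
  "plan": [
    [3,4.5,-8,0,0,0,1],
    [0,0,0,0,0,0,0],
    [0,0,0,0,0,0,-0.4]
  ]
}}

```text
time_s: 2.53
eef_pos: [657.7, 173.8, 69.4]
ee_rot: [-0.001, 0.999, 0.043, 0.0]
force: [0.4, -0.7, 1.0]
grip_width: 0.75
```

Run:
```python
from h import *
st()
```

```text
{'time_s': 2.533, 'joints': [0.086, 0.8, 1.148, 0.003, 1.194, 1.569], 'eef_pos': [657.705, 173.788, 69.422], 'ee_rot': [-0.001, 0.999, 0.043, 0.0], 'force': [0.369, -0.681, 0.989], 'wrist_torque': [0.013, 0.021, -0.056], 'grip_width': 0.75}
```

>>> {"api": "play_rows", "payload": {
  "plan": [
    [0,0,0,0,0,0,-1],
    [0,0,0,0,0,0,-1],
    [0,0,0,0,0,0,-1],
    [0,0,0,0,0,0,-1],
    [0,0,0,0,0,0,-1]
  ]
}}

```text
time_s: 2.95
eef_pos: [659.9, 175.5, 75.5]
ee_rot: [-0.003, 0.999, 0.043, 0.005]
force: [1.0, 8.7, -8.5]
grip_width: 0.1
```

>>> {"api": "play_rows", "payload": {
  "plan": [
    [0,0,0,0,0,0,-1],
    [0,0,0,0,0,0,-1],
    [0,0,0,0,0,0,-1]
  ]
}}

```text
time_s: 3.2
eef_pos: [659.6, 175.8, 75.5]
ee_rot: [-0.003, 0.999, 0.044, 0.004]
force: [1.0, 1.6, -2.4]
grip_width: 0.102
```

Run:
```python
from h import *
st()
```

```text
{'time_s': 3.2, 'joints': [0.087, 0.793, 1.143, 0.005, 1.196, 1.569], 'eef_pos': [659.6, 175.789, 75.468], 'ee_rot': [-0.003, 0.999, 0.044, 0.004], 'force': [1.005, 1.617, -2.412], 'wrist_torque': [-0.158, -0.034, 0.128], 'grip_width': 0.102}
```

>>> {"api": "play_rows", "payload": {
  "plan": [
    [0,0,0,0,0,0.06,-1],
    [0,0,0,0,0,0.06,-1],
    [0,0,0,0,0,0.04,-1],
    [0,0,0,0,0,0.04,-1],
    [0,0,0,0,0,0.04,-1]
  ]
}}

```text
time_s: 3.62
eef_pos: [659.5, 176.2, 75.5]
ee_rot: [-0.005, 0.986, 0.164, 0.004]
force: [-0.0, 0.7, -2.4]
grip_width: 0.1
```

```bash
cat > s.py <<'E'
from h import *
s=sense();q=s['ee_rot'];yaw=2*np.arctan2(q[2],q[1])
if yaw>2:yaw-=2*np.pi
if yaw<-2:yaw+=2*np.pi
print('t',round(s['time_s'],2),'yaw',round(yaw,3),'knob',round(yaw+.1,3),np.round(s['eef_pos'],1),'F',np.round(s['force'],1),'T',np.round(s['wrist_torque'],2),'g',round(s['grip_width'],3),'q',np.round(s['ee_rot'],3))
E
python3 s.py
```

```text
t 3.62 yaw 0.329 knob 0.429 [659.5 176.2  75.5] F [-0.   0.7 -2.4] T [ 0.04  0.08 -1.52] g 0.1 q [-0.005  0.986  0.164  0.004]
```

>>> {"api": "play_rows", "payload": {
  "plan": [
    [0,0,0,0,0,0,-1],
    [0,0,0,0,0,0,-1],
    [0,0,0,0,0,0,-1],
    [0,0,0,0,0,0,-1],
    [0,0,0,0,0,0,-1]
  ]
}}

```text
time_s: 4.03
eef_pos: [659.5, 176.3, 75.5]
ee_rot: [-0.006, 0.987, 0.159, 0.004]
force: [-0.7, 1.6, -3.1]
grip_width: 0.098
```

```bash
python3 s.py
```

```text
t 4.03 yaw 0.32 knob 0.42 [659.5 176.3  75.5] F [-0.7  1.6 -3.1] T [-0.02 -0.07 -1.21] g 0.098 q [-0.006  0.987  0.159  0.004]
```

>>> {"api": "play_rows", "payload": {
  "plan": [
    [0,0,0,0,0,-0.12,-1],
    [0,0,0,0,0,-0.12,-1],
    [0,0,0,0,0,-0.12,-1],
    [0,0,0,0,0,-0.12,-1],
    [0,0,0,0,0,-0.1,-1]
  ]
}}

```text
time_s: 4.45
eef_pos: [659.5, 174.2, 75.5]
ee_rot: [-0.001, 0.991, -0.135, 0.005]
force: [0.3, -1.3, -1.6]
grip_width: 0.106
```

```bash
python3 s.py
```

```text
t 4.45 yaw -0.272 knob -0.172 [659.5 174.2  75.5] F [ 0.3 -1.3 -1.6] T [-0.26  0.31  0.28] g 0.106 q [-0.001  0.991 -0.135  0.005]
```

>>> {"api": "play_rows", "payload": {
  "plan": [
    [0,0,0,0,0,-0.1,-1],
    [0,0,0,0,0,-0.08,-1],
    [0,0,0,0,0,-0.05,-1],
    [0,0,0,0,0,-0.03,-1],
    [0,0,0,0,0,0,-1]
  ]
}}

```text
time_s: 4.87
eef_pos: [659.1, 173.5, 75.6]
ee_rot: [0.003, 0.965, -0.264, 0.006]
force: [0.6, 0.3, -2.6]
grip_width: 0.102
```

```bash
python3 s.py
```

```text
t 4.87 yaw -0.534 knob -0.434 [659.1 173.5  75.6] F [ 0.6  0.3 -2.6] T [0.06 0.1  1.24] g 0.102 q [ 0.003  0.965 -0.264  0.006]
```

>>> {"api": "play_rows", "payload": {
  "plan": [
    [0,0,0,0,0,0,-1],
    [0,0,0,0,0,0,-1],
    [0,0,0,0,0,0,-1],
    [0,0,0,0,0,0,-1]
  ]
}}

```text
time_s: 5.2
eef_pos: [659.1, 173.5, 75.5]
ee_rot: [0.004, 0.966, -0.259, 0.006]
force: [0.3, 0.1, -3.0]
grip_width: 0.101
```

```bash
python3 s.py
```

```text
t 5.2 yaw -0.524 knob -0.424 [659.1 173.5  75.5] F [ 0.3  0.1 -3. ] T [0.05 0.09 1.13] g 0.101 q [ 0.004  0.966 -0.259  0.006]
```

>>> {"api": "play_rows", "payload": {
  "plan": [
    [0,0,0,0,0,0.12,-1],
    [0,0,0,0,0,0.12,-1],
    [0,0,0,0,0,0.12,-1],
    [0,0,0,0,0,0.12,-1],
    [0,0,0,0,0,0.12,-1]
  ]
}}

```text
time_s: 5.62
eef_pos: [659.7, 175.7, 75.5]
ee_rot: [-0.002, 0.999, 0.044, 0.007]
force: [1.1, 3.7, -2.2]
grip_width: 0.099
```

>>> {"api": "play_rows", "payload": {
  "plan": [
    [0,0,0,0,0,0.12,-1],
    [0,0,0,0,0,0.1,-1],
    [0,0,0,0,0,0.06,-1],
    [0,0,0,0,0,0.03,-1],
    [0,0,0,0,0,0,-1]
  ]
}}

```text
time_s: 6.03
eef_pos: [659.4, 176.3, 75.6]
ee_rot: [-0.007, 0.98, 0.198, 0.006]
force: [-0.2, 1.8, -1.6]
grip_width: 0.104
```

```bash
python3 s.py
```

```text
t 6.03 yaw 0.399 knob 0.499 [659.4 176.3  75.6] F [-0.2  1.8 -1.6] T [ 0.17  0.03 -2.02] g 0.104 q [-0.007  0.98   0.198  0.006]
```

>>> {"api": "play_rows", "payload": {
  "plan": [
    [0,0,0,0,0,0,-1],
    [0,0,0,0,0,0,-1],
    [0,0,0,0,0,0,-1],
    [0,0,0,0,0,0,-1]
  ]
}}

```text
time_s: 6.37
eef_pos: [659.4, 176.4, 75.6]
ee_rot: [-0.008, 0.981, 0.192, 0.006]
force: [-1.0, 2.4, -1.7]
grip_width: 0.102
```

```bash
python3 s.py
```

```text
t 6.37 yaw 0.387 knob 0.487 [659.4 176.4  75.6] F [-1.   2.4 -1.7] T [ 0.06  0.06 -1.84] g 0.102 q [-0.008  0.981  0.192  0.006]
```

>>> {"api": "play_rows", "payload": {
  "plan": [
    [0,0,0,0,0,-0.12,-1],
    [0,0,0,0,0,-0.12,-1],
    [0,0,0,0,0,-0.12,-1],
    [0,0,0,0,0,-0.12,-1],
    [0,0,0,0,0,-0.12,-1]
  ]
}}

```text
time_s: 6.78
eef_pos: [659.6, 174.5, 75.4]
ee_rot: [-0.001, 0.994, -0.11, 0.009]
force: [-0.0, -1.4, -0.9]
grip_width: 0.098
```

>>> {"api": "play_rows", "payload": {
  "plan": [
    [0,0,0,0,0,-0.12,-1],
    [0,0,0,0,0,-0.1,-1],
    [0,0,0,0,0,-0.06,-1],
    [0,0,0,0,0,-0.03,-1],
    [0,0,0,0,0,0,-1]
  ]
}}

```text
time_s: 7.2
eef_pos: [659.2, 173.5, 75.5]
ee_rot: [0.004, 0.965, -0.262, 0.009]
force: [1.1, -0.2, -1.8]
grip_width: 0.099
```

>>> {"api": "play_rows", "payload": {
  "plan": [
    [0,0,0,0,0,0,-1],
    [0,0,0,0,0,0,-1],
    [0,0,0,0,0,0,-1],
    [0,0,0,0,0,0,-1]
  ]
}}

```text
time_s: 7.53
eef_pos: [659.2, 173.5, 75.5]
ee_rot: [0.005, 0.966, -0.257, 0.01]
force: [0.9, -0.3, -2.2]
grip_width: 0.104
```

```bash
python3 s.py
```

```text
t 7.53 yaw -0.519 knob -0.419 [659.2 173.5  75.5] F [ 0.9 -0.3 -2.2] T [0.2  0.11 1.11] g 0.104 q [ 0.005  0.966 -0.257  0.01 ]
```

>>> {"api": "play_rows", "payload": {
  "plan": [
    [0,0,0,0,0,0.12,-1],
    [0,0,0,0,0,0.12,-1],
    [0,0,0,0,0,0.12,-1],
    [0,0,0,0,0,0.12,-1],
    [0,0,0,0,0,0.12,-1]
  ]
}}

```text
time_s: 7.95
eef_pos: [659.7, 175.8, 75.4]
ee_rot: [-0.002, 0.999, 0.047, 0.011]
force: [3.0, 3.8, -3.3]
grip_width: 0.097
```

>>> {"api": "play_rows", "payload": {
  "plan": [
    [0,0,0,0,0,0.12,-1],
    [0,0,0,0,0,0.08,-1],
    [0,0,0,0,0,0.05,-1],
    [0,0,0,0,0,0,-1],
    [0,0,0,0,0,0,-1]
  ]
}}

```text
time_s: 8.37
eef_pos: [659.5, 176.6, 75.5]
ee_rot: [-0.007, 0.985, 0.172, 0.01]
force: [0.3, 1.6, -2.3]
grip_width: 0.1
```

>>> {"api": "play_rows", "payload": {
  "plan": [
    [0,0,0,0,0,0,-1],
    [0,0,0,0,0,0,-1],
    [0,0,0,0,0,0,-1],
    [0,0,0,0,0,0,-1]
  ]
}}

```text
time_s: 8.7
eef_pos: [659.5, 176.6, 75.5]
ee_rot: [-0.007, 0.986, 0.168, 0.01]
force: [0.3, 1.7, -2.5]
grip_width: 0.099
```

```bash
python3 s.py
```

```text
t 8.7 yaw 0.337 knob 0.437 [659.5 176.6  75.5] F [ 0.3  1.7 -2.5] T [ 0.06  0.13 -1.27] g 0.099 q [-0.007  0.986  0.168  0.01 ]
```

>>> {"api": "play_rows", "payload": {
  "plan": [
    [0,0,0,0,0,-0.12,-1],
    [0,0,0,0,0,-0.12,-1],
    [0,0,0,0,0,-0.12,-1],
    [0,0,0,0,0,-0.12,-1],
    [0,0,0,0,0,-0.12,-1]
  ]
}}

```text
time_s: 9.12
eef_pos: [659.5, 174.2, 75.4]
ee_rot: [0.001, 0.991, -0.137, 0.012]
force: [0.5, -0.7, -0.4]
grip_width: 0.104
```

>>> {"api": "play_rows", "payload": {
  "plan": [
    [0,0,0,0,0,-0.12,-1],
    [0,0,0,0,0,-0.1,-1],
    [0,0,0,0,0,-0.06,-1],
    [0,0,0,0,0,-0.03,-1],
    [0,0,0,0,0,0,-1]
  ]
}}

```text
time_s: 9.53
eef_pos: [658.9, 172.8, 75.5]
ee_rot: [0.005, 0.956, -0.294, 0.011]
force: [2.0, 0.2, -2.5]
grip_width: 0.102
```

>>> {"api": "play_rows", "payload": {
  "plan": [
    [0,0,0,0,0,0,-1],
    [0,0,0,0,0,0,-1],
    [0,0,0,0,0,0,-1],
    [0,0,0,0,0,0,-1]
  ]
}}

```text
time_s: 9.87
eef_pos: [658.9, 172.8, 75.4]
ee_rot: [0.005, 0.957, -0.291, 0.011]
force: [1.6, 0.3, -1.6]
grip_width: 0.105
```

```bash
python3 s.py
```

```text
t 9.87 yaw -0.591 knob -0.491 [658.9 172.8  75.4] F [ 1.6  0.3 -1.6] T [ 0.47  0.29 -0.29] g 0.105 q [ 0.005  0.957 -0.291  0.011]
```

>>> {"api": "play_rows", "payload": {
  "plan": [
    [0,0,0,0,0,0.12,-1],
    [0,0,0,0,0,0.12,-1],
    [0,0,0,0,0,0.12,-1],
    [0,0,0,0,0,0.12,-1],
    [0,0,0,0,0,0.12,-1]
  ]
}}

```text
time_s: 10.28
eef_pos: [659.7, 175.5, 75.4]
ee_rot: [-0.001, 1.0, 0.014, 0.013]
force: [2.3, 3.6, -2.3]
grip_width: 0.099
```

>>> {"api": "play_rows", "payload": {
  "plan": [
    [0,0,0,0,0,0.12,-1],
    [0,0,0,0,0,0.08,-1],
    [0,0,0,0,0,0.05,-1],
    [0,0,0,0,0,0,-1],
    [0,0,0,0,0,0,-1]
  ]
}}

```text
time_s: 10.7
eef_pos: [659.6, 176.8, 75.5]
ee_rot: [-0.002, 0.989, 0.15, 0.013]
force: [2.8, 1.7, -3.6]
grip_width: 0.103
```

>>> {"api": "play_rows", "payload": {
  "plan": [
    [0,0,0,0,0,0,-1],
    [0,0,0,0,0,0,-1],
    [0,0,0,0,0,0,-1],
    [0,0,0,0,0,0,-1]
  ]
}}

```text
time_s: 11.03
eef_pos: [659.6, 176.8, 75.5]
ee_rot: [-0.002, 0.989, 0.148, 0.013]
force: [1.3, 0.9, -2.0]
grip_width: 0.101
```

```bash
python3 s.py
```

```text
t 11.03 yaw 0.298 knob 0.398 [659.6 176.8  75.5] F [ 1.3  0.9 -2. ] T [0.07 0.21 0.15] g 0.101 q [-0.002  0.989  0.148  0.013]
```

>>> {"api": "play_rows", "payload": {
  "plan": [
    [0,0,0,0,0,0.08,-1],
    [0,0,0,0,0,0.04,-1],
    [0,0,0,0,0,0,-1]
  ]
}}

```text
time_s: 11.28
eef_pos: [659.4, 177.4, 75.4]
ee_rot: [-0.003, 0.978, 0.209, 0.013]
force: [1.8, 1.4, -2.0]
grip_width: 0.099
```

```bash
python3 s.py; python3 -c "
from h import *
c=cap('wrist');i=c['img'][90:300,180:400];cv2.imwrite('pics/w2.png',cv2.resize(i,None,fx=2.8,fy=2.8))"
```

```text
t 11.28 yaw 0.42 knob 0.52 [659.4 177.4  75.4] F [ 1.8  1.4 -2. ] T [-0.09  0.23  0.08] g 0.099 q [-0.003  0.978  0.209  0.013]
```

View pics/w2.png

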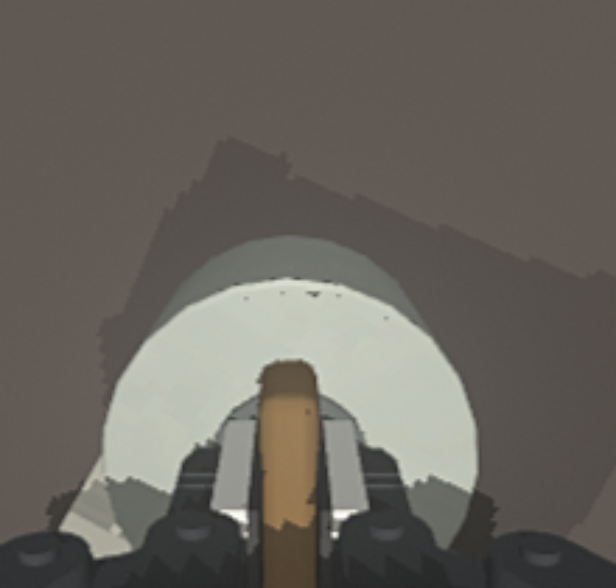

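The wrist crop shows the wing firmly between the pads and aligned with the tool. There is no restoring torque at 0.52 rad, so the knob is free and I turn on.

>>> {"api": "play_rows", "payload": {
  "plan": [
    [0,0,0,0,0,0.12,-1],
    [0,0,0,0,0,0.12,-1],
    [0,0,0,0,0,0.12,-1],
    [0,0,0,0,0,0.12,-1],
    [0,0,0,0,0,0.12,-1]
  ]
}}

```text
time_s: 11.75
eef_pos: [657.6, 179.5, 75.5]
ee_rot: [-0.01, 0.871, 0.492, 0.01]
force: [-3.8, 3.2, -0.4]
grip_width: 0.098
```

```bash
python3 s.py
```

```text
t 11.75 yaw 1.029 knob 1.129 [657.6 179.5  75.5] F [-3.8  3.2 -0.4] T [-0.02  0.56 -0.23] g 0.098 q [-0.01   0.871  0.492  0.01 ]
```

>>> {"api": "play_rows", "payload": {
  "plan": [
    [0,0,0,0,0,0.12,-1],
    [0,0,0,0,0,0.12,-1],
    [0,0,0,0,0,0.06,-1],
    [0,0,0,0,0,0,-1],
    [0,0,0,0,0,0,-1]
  ]
}}

```text
time_s: 12.17
eef_pos: [656.1, 180.1, 75.5]
ee_rot: [-0.012, 0.784, 0.621, 0.007]
force: [-0.1, 1.6, -2.3]
grip_width: 0.098
```

```bash
python3 s.py
```

```text
t 12.17 yaw 1.34 knob 1.44 [656.1 180.1  75.5] F [-0.1  1.6 -2.3] T [-0.13 -0.07  0.19] g 0.098 q [-0.012  0.784  0.621  0.007]
```

>>> {"api": "play_rows", "payload": {
  "plan": [
    [0,0,0,0,0,0,0],
    [0,0,0,0,0,0,0],
    [0,0,8,0,0,0,0],
    [0,0,35,0,0,-0.05,0],
    [0,0,38,0,0,-0.12,0]
  ]
}}

```text
time_s: 12.58
eef_pos: [653.6, 178.9, 152.6]
ee_rot: [-0.014, 0.837, 0.547, 0.003]
force: [0.8, 1.1, 0.6]
grip_width: 0.504
```

>>> {"api": "play_rows", "payload": {
  "plan": [
    [-20,0,20,0,0,-0.12,0],
    [-20,2,20,0,0,-0.12,0],
    [-20,2,0,0,0,-0.12,0],
    [-20,2,0,0,0,-0.12,0],
    [-20,2,0,0,0,-0.12,0]
  ]
}}

```text
time_s: 13.0
eef_pos: [556.3, 185.3, 208.5]
ee_rot: [-0.008, 0.965, 0.262, 0.017]
force: [1.1, 0.7, 0.8]
grip_width: 0.502
```

>>> {"api": "play_rows", "payload": {
  "plan": [
    [-10,0,0,0,0,-0.12,0],
    [0,0,0,0,0,-0.12,0],
    [0,0,0,0,0,-0.12,0],
    [0,0,0,0,0,-0.12,0],
    [0,0,0,0,0,-0.12,0]
  ]
}}

```text
time_s: 13.42
eef_pos: [543.3, 185.6, 216.4]
ee_rot: [-0.002, 0.999, -0.047, 0.024]
force: [-0.1, -0.2, 0.0]
grip_width: 0.5
```

```bash
cat >> s.py <<'E'
from scipy.spatial.transform import Rotation as Ro
w,x,y,z=q;Rm=Ro.from_quat([x,y,z,w]).as_matrix();tz=Rm[:,2];print('tool z',tz.round(3),'level rotvec',np.cross(tz,[0,0,-1]).round(3))
E
python3 s.py; python3 -c "
from h import *
c=cap('wrist','w3.png')"
```

```text
t 13.42 yaw -0.094 knob 0.006 [543.3 185.6 216.4] F [-0.1 -0.2  0. ] T [ 0.01  0.05 -0.02] g 0.5 q [-0.002  0.999 -0.047  0.024]
tool z [ 0.048  0.002 -0.999] level rotvec [-0.002  0.048  0.   ]
```

View pics/w3.png

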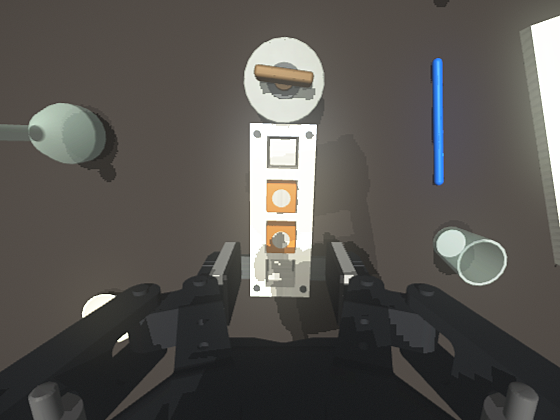

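Run:
```python
from h import *
c=cap('wrist')
k=cv2.inRange(cv2.cvtColor(c['img'],cv2.COLOR_BGR2HSV),(5,120,100),(22,255,255));k[:,:255]=0;k[:,310:]=0;k[:170]=0;k[260:]=0
k=cv2.morphologyEx(k,cv2.MORPH_CLOSE,np.ones((9,9)))
for co in cv2.findContours(k,0,2)[0]:
    if cv2.contourArea(co)>100:
        (u,v),wh,a=cv2.minAreaRect(co);print((u,v),wh,a,ray(c,u,v,66).round(1))
        b=cv2.boxPoints(((u,v),wh,a)); P=np.array([ray(c,*p,66)[:2] for p in b]);print(P.round(1).tolist())
for p in((250,124),(315,124),(250,296),(309,296)):print(ray(c,*p,50).round(1))
print(ray(c,282,198,66),'wing',ray(c,256,71,95),ray(c,312,78,95),ray(c,283,82,62))
```

```text
(281.0, 237.0) (30.0, 28.0) 90.0 [505.  192.2  66. ]
[[522.3, 204.7], [519.5, 176.5], [487.4, 179.4], [490.3, 208.3]]
(281.0, 197.5) (29.0, 28.0) 90.0 [546. 188.  66.]
[[561.8, 200.2], [559.0, 172.8], [529.8, 175.5], [532.6, 203.5]]
[620.1 211.6  50. ]
[613.5 147.3  50. ]
[433.9 234.9  50. ]
[427.4 168.7  50. ]
[545.35183205 187.03733164  66.        ] wing [658.73513217 196.64795093  95.        ] [648.66426541 151.33682531  95.        ] [653.71263762 175.06777251  62.        ]
```

>>> {"api": "play_rows", "payload": {
  "plan": [
    [3.5,1.5,-30,0,0.048,0,0],
    [0,0,-35,0,0,0,0],
    [0,0,-35,0,0,0,0],
    [0,0,-25,0,0,0,0],
    [0,0,0,0,0,0,0]
  ],
  "grip_force": 40
}}

```text
time_s: 13.93
eef_pos: [549.0, 187.0, 92.3]
ee_rot: [-0.002, 0.999, -0.035, 0.004]
force: [0.0, -0.7, 0.1]
grip_width: 0.498
```

```bash
python3 s.py
```

```text
t 13.93 yaw -0.07 knob 0.03 [549.  187.   92.3] F [ 0.  -0.7  0.1] T [-0.05  0.02 -0.05] g 0.498 q [-0.002  0.999 -0.035  0.004]
tool z [ 0.009  0.004 -1.   ] level rotvec [-0.004  0.009  0.   ]
```

>>> {"api": "play_rows", "payload": {
  "plan": [
    [-2,0.5,-20,-0.004,0.009,-0.03,0],
    [0,0,-14,0,0,0,0],
    [0,0,-3,0,0,0,0],
    [0,0,0,0,0,0,0]
  ]
}}

```text
time_s: 14.27
eef_pos: [549.4, 187.4, 59.1]
ee_rot: [-0.001, 0.999, -0.046, 0.002]
force: [0.1, -0.6, 0.2]
grip_width: 0.499
```

```bash
python3 s.py; python3 -c "
from h import *
c=cap('side');i=c['img'][150:250,200:340];cv2.imwrite('pics/s2.png',cv2.resize(i,None,fx=5,fy=5,interpolation=2))"
```

```text
t 14.27 yaw -0.092 knob 0.008 [549.4 187.4  59.1] F [ 0.1 -0.6  0.2] T [ 0.02 -0.02 -0.02] g 0.499 q [-0.001  0.999 -0.046  0.002]
tool z [ 0.005  0.001 -1.   ] level rotvec [-0.001  0.005  0.   ]
```

View pics/s2.png

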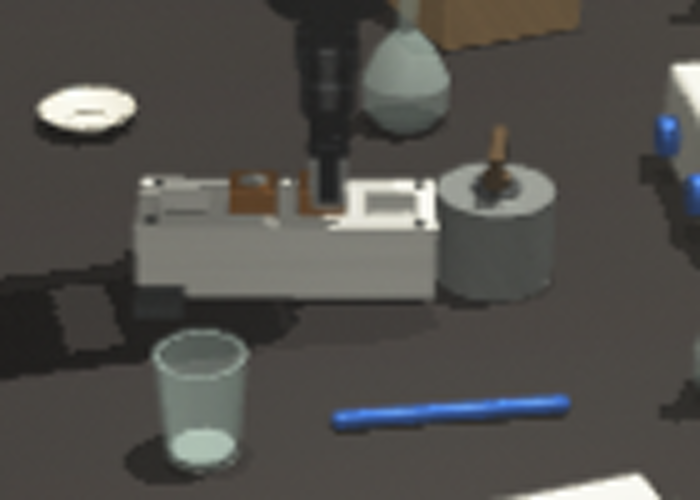

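Run:
```python
from h import *
c=cap('side')
for z in(50,54,58,62,66):print(z,proj(c,(547.5,165,z)),proj(c,(547.5,160,z)))
```

```text
50 (np.float64(264.4154725445127), np.float64(194.0750251726156)) (np.float64(264.5812622097315), np.float64(194.81706192902377))
54 (np.float64(264.41803875435687), np.float64(192.94038524981656)) (np.float64(264.5840662832283), np.float64(193.6800025797018))
58 (np.float64(264.420612074602), np.float64(191.80260149023943)) (np.float64(264.5868781498446), np.float64(192.53978309942642))
62 (np.float64(264.4231925348413), np.float64(190.6616608094405)) (np.float64(264.5896978421138), np.float64(191.39639029584637))
66 (np.float64(264.4257801648321), np.float64(189.51755005026635)) (np.float64(264.5925253927506), np.float64(190.24981090307742))
```

>>> {"api": "play_rows", "payload": {
  "plan": [
    [-2.5,0,-7,0,0.005,-0.01,0],
    [0,0,0,0,0,0,0]
  ]
}}

```text
time_s: 14.53
eef_pos: [548.3, 187.6, 54.9]
ee_rot: [-0.001, 0.999, -0.051, 0.002]
force: [-0.1, -0.4, -1.1]
grip_width: 0.495
```

>>> {"api": "play_rows", "payload": {
  "plan": [
    [0,0,0,0,0,0,-1],
    [0,0,0,0,0,0,-1],
    [0,0,0,0,0,0,-1],
    [0,0,0,0,0,0,-1]
  ]
}}

```text
time_s: 14.87
eef_pos: [549.0, 187.8, 56.7]
ee_rot: [-0.001, 0.999, -0.051, 0.004]
force: [0.3, -0.1, 0.0]
grip_width: 0.332
```

```bash
python3 s.py
```

```text
t 14.87 yaw -0.102 knob -0.002 [549.  187.8  56.7] F [ 0.3 -0.1  0. ] T [-0.    0.02 -0.02] g 0.332 q [-0.001  0.999 -0.051  0.004]
tool z [ 0.008  0.002 -1.   ] level rotvec [-0.002  0.008  0.   ]
```

>>> {"api": "play_rows", "payload": {
  "plan": [
    [0,0,0,0,0,0,-1],
    [0,0,10,0,0,0,-1],
    [0,0,20,0,0,0,-1],
    [0,0,30,0,0,0,-1],
    [0,0,30,0,0,0,-1]
  ],
  "grip_force": 60
}}

```text
time_s: 15.28
eef_pos: [545.2, 187.1, 145.0]
ee_rot: [-0.0, 0.999, -0.051, -0.003]
force: [-0.2, -0.2, -0.0]
grip_width: 0.326
```

```bash
python3 s.py;python3 -c "
from h import *
c=cap('side');i=c['img'][120:250,200:340];cv2.imwrite('pics/s3.png',cv2.resize(i,None,fx=4,fy=4,interpolation=2))"
```

```text
t 15.28 yaw -0.102 knob -0.002 [545.2 187.1 145. ] F [-0.2 -0.2 -0. ] T [-0.06  0.   -0.03] g 0.326 q [-0.     0.999 -0.051 -0.003]
tool z [-0.006  0.    -1.   ] level rotvec [-0.    -0.006 -0.   ]
```

View pics/s3.png

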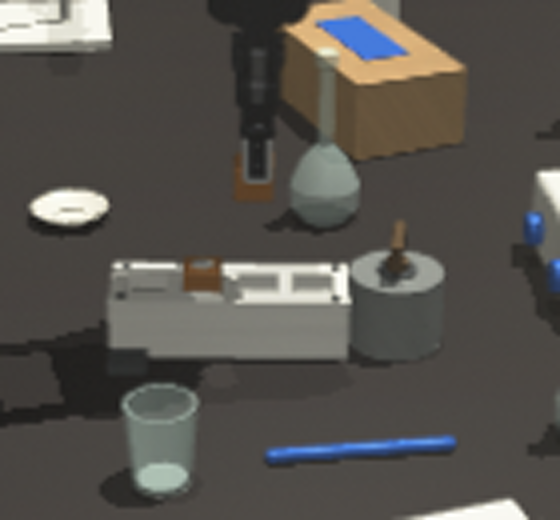

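The mount is held upright about 11 mm into the pads, and the other one stays in the mould. Next I carry it over the rail.

>>> {"api": "play_rows", "payload": {
  "plan": [
    [0,-20,0,0,0,0.03,-1],
    [3,-35,0,0,0,0.03,-1],
    [5,-36,0,0,0,0.03,-1],
    [5,-36,0,0,0,0.03,-1],
    [5,-36,0,0,0,0.03,-1]
  ]
}}

```text
time_s: 15.75
eef_pos: [566.4, 25.6, 159.5]
ee_rot: [-0.002, 0.999, 0.033, 0.008]
force: [0.8, 0.9, -0.5]
grip_width: 0.33
```

>>> {"api": "play_rows", "payload": {
  "plan": [
    [5,-36,0,0,0,0.03,-1],
    [5,-36,0,0,0,0.03,-1],
    [5,-36,0,0,0,0.03,-1],
    [4,-30,0,0,0,0.03,-1],
    [0,0,0,0,0,0,-1]
  ]
}}

```text
time_s: 16.17
eef_pos: [585.6, -125.6, 163.0]
ee_rot: [-0.001, 0.995, 0.094, 0.01]
force: [0.8, -1.3, -0.9]
grip_width: 0.333
```

```bash
python3 s.py; python3 -c "
from h import *
c=cap('wrist','w4.png')
for x in(0,-70,-270):
  for y in(0,):
    P=np.array([694+x*.977,-132.6+x*.2124])
    print(x,np.round(proj(c,(P[0],P[1],16)),1),np.round(proj(c,(P[0],P[1],6)),1))
"
```

```text
t 16.17 yaw 0.189 knob 0.289 [ 585.6 -125.6  163. ] F [ 0.8 -1.3 -0.9] T [-0.    0.01 -0.01] g 0.333 q [-0.001  0.995  0.094  0.01 ]
tool z [ 0.019  0.004 -1.   ] level rotvec [-0.004  0.019  0.   ]
0 [313.2  81.4] [312.1  83.1]
-70 [313.2 160. ] [312.2 159.1]
-270 [313.3 341. ] [312.5 335.1]
```

View pics/w4.png

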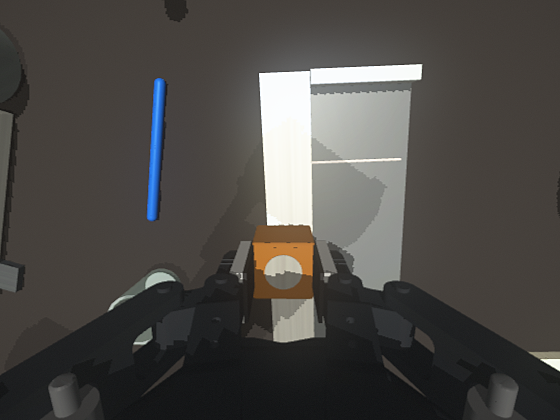

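>>> {"api": "play_rows", "payload": {
  "plan": [
    [6,-23,0,-0.004,0.019,0.025,-1],
    [6,-23,-20,0,0,0,-1],
    [0,0,-30,0,0,0,-1],
    [0,0,-30,0,0,0,-1],
    [0,0,0,0,0,0,-1]
  ]
}}

```text
time_s: 16.63
eef_pos: [598.6, -167.6, 84.5]
ee_rot: [0.0, 0.994, 0.108, 0.002]
force: [0.3, -0.0, -0.8]
grip_width: 0.329
```

```bash
cat >> s.py <<'E'
d=s['eef_pos'][:2]-np.array([694,-132.6]);print('rail xy of tcp',np.round([d@[.977,.2124],d@[-.2124,.977]],1),'yaw-.214',round(yaw-.214,3))
E
python3 s.py
```

```text
t 16.63 yaw 0.216 knob 0.316 [ 598.6 -167.6   84.5] F [ 0.3 -0.  -0.8] T [-0.05  0.01  0.02] g 0.329 q [0.    0.994 0.108 0.002]
tool z [ 0.004  0.    -1.   ] level rotvec [-0.     0.004  0.   ]
rail xy of tcp [-100.6  -13.9] yaw-.214 0.002
```

>>> {"api": "play_rows", "payload": {
  "plan": [
    [-1.7,-3.7,-25,0,0.004,0,-1],
    [0,0,-20,0,0,0,-1],
    [0,0,-8,0,0,0,-1],
    [0,0,0,0,0,0,-1]
  ]
}}

```text
time_s: 16.97
eef_pos: [598.8, -167.8, 35.3]
ee_rot: [0.001, 0.994, 0.109, 0.002]
force: [-1.2, -0.0, -1.4]
grip_width: 0.33
```

```bash
python3 s.py
```

```text
t 16.97 yaw 0.219 knob 0.319 [ 598.8 -167.8   35.3] F [-1.2 -0.  -1.4] T [-0.01  0.03  0.03] g 0.33 q [0.001 0.994 0.109 0.002]
tool z [ 0.004 -0.001 -1.   ] level rotvec [0.001 0.004 0.   ]
rail xy of tcp [-100.5  -14.2] yaw-.214 0.005
```

>>> {"api": "play_rows", "payload": {
  "plan": [
    [-2,-4,0,0,0,0,-1],
    [0,0,0,0,0,0,-1]
  ]
}}

```text
time_s: 17.13
eef_pos: [598.0, -171.3, 38.5]
ee_rot: [0.001, 0.994, 0.11, 0.003]
force: [0.6, 0.5, -0.4]
grip_width: 0.326
```

```bash
python3 s.py
```

```text
t 17.13 yaw 0.22 knob 0.32 [ 598.  -171.3   38.5] F [ 0.6  0.5 -0.4] T [-0.    0.01  0.03] g 0.326 q [0.001 0.994 0.11  0.003]
tool z [ 0.007 -0.002 -1.   ] level rotvec [0.002 0.007 0.   ]
rail xy of tcp [-102.1  -17.4] yaw-.214 0.006
```

>>> {"api": "play_rows", "payload": {
  "plan": [
    [0,-0.5,-6,0,0.005,0,-1],
    [0,-0.5,-6,0,0,0,-1],
    [0,0,-5,0,0,0,-1]
  ]
}}

```text
time_s: 17.38
eef_pos: [600.1, -173.2, 25.1]
ee_rot: [0.003, 0.994, 0.11, 0.004]
force: [-0.5, 0.1, -0.3]
grip_width: 0.327
```

```bash
python3 s.py
```

```text
t 17.38 yaw 0.22 knob 0.32 [ 600.1 -173.2   25.1] F [-0.5  0.1 -0.3] T [-0.01 -0.02 -0.  ] g 0.327 q [0.003 0.994 0.11  0.004]
tool z [ 0.008 -0.006 -1.   ] level rotvec [0.006 0.008 0.   ]
rail xy of tcp [-100.4  -19.7] yaw-.214 0.006
```

>>> {"api": "play_rows", "payload": {
  "plan": [
    [-0.5,2.2,-3,0,0,0,-1],
    [0,0,-3,0,0,0,-1]
  ]
}}

```text
time_s: 17.55
eef_pos: [600.3, -173.1, 23.6]
ee_rot: [0.005, 0.994, 0.11, 0.004]
force: [-19.1, 9.9, 43.2]
grip_width: 0.326
```

```bash
python3 s.py
```

```text
t 17.55 yaw 0.221 knob 0.321 [ 600.3 -173.1   23.6] F [-19.1   9.9  43.2] T [2.3  3.3  0.03] g 0.326 q [0.005 0.994 0.11  0.004]
tool z [ 0.01 -0.01 -1.  ] level rotvec [0.01 0.01 0.  ]
rail xy of tcp [-100.2  -19.7] yaw-.214 0.007
```

>>> {"api": "play_rows", "payload": {
  "plan": [
    [0,0,0,0.01,0.01,0,-1],
    [-0.7,3,0,0,0,0,-1],
    [0,0,0,0,0,0,-1]
  ]
}}

```text
time_s: 17.8
eef_pos: [599.8, -170.1, 25.0]
ee_rot: [0.0, 0.994, 0.11, 0.0]
force: [-0.2, 0.7, -1.1]
grip_width: 0.326
```

```bash
python3 s.py
```

```text
t 17.8 yaw 0.22 knob 0.32 [ 599.8 -170.1   25. ] F [-0.2  0.7 -1.1] T [ 0.01 -0.11  0.  ] g 0.326 q [0.    0.994 0.11  0.   ]
tool z [ 0.001 -0.001 -1.   ] level rotvec [0.001 0.001 0.   ]
rail xy of tcp [-100.   -16.6] yaw-.214 0.006
```

>>> {"api": "play_rows", "payload": {
  "plan": [
    [0,0,0,0,0,0,-0.1],
    [0,0,0,0,0,0,0],
    [0,0,0,0,0,0,0],
    [0,0,10,0,0,0,0],
    [0,0,30,0,0,0,0]
  ]
}}

```text
time_s: 18.22
eef_pos: [596.5, -168.1, 59.4]
ee_rot: [-0.003, 0.994, 0.11, -0.004]
force: [1.2, -0.2, 0.1]
grip_width: 0.498
```

>>> {"api": "play_rows", "payload": {
  "plan": [
    [0,20,40,0,0,0,0],
    [-6,38,20,0,0,-0.03,0],
    [-9,38,0,0,0,-0.03,0],
    [-9,38,0,0,0,-0.03,0],
    [-9,38,0,0,0,-0.03,0]
  ]
}}

```text
time_s: 18.63
eef_pos: [565.3, 1.1, 130.1]
ee_rot: [0.0, 0.999, 0.043, 0.002]
force: [0.3, 0.2, -0.4]
grip_width: 0.497
```

>>> {"api": "play_rows", "payload": {
  "plan": [
    [-9,38,0,0,0,-0.03,0],
    [-9,38,0,0,0,-0.03,0],
    [-9,38,0,0,0,-0.03,0],
    [-9,30,0,0,0,-0.03,0],
    [0,0,0,0,0,-0.03,0]
  ]
}}

```text
time_s: 19.05
eef_pos: [524.9, 157.3, 135.1]
ee_rot: [-0.0, 0.999, -0.034, 0.005]
force: [-0.5, -1.6, 0.2]
grip_width: 0.501
```

```bash
python3 s.py
python3 - <<'E'
from h import *
c=cap('top','t2.png')
k=cv2.inRange(cv2.cvtColor(c['img'],cv2.COLOR_BGR2HSV),(5,110,90),(24,255,255));k[:,:205]=0;k[:,380:]=0;k[:175]=0;k[260:]=0
k=cv2.morphologyEx(k,cv2.MORPH_CLOSE,np.ones((5,5)))
n,_,s,ce=cv2.connectedComponentsWithStats(k)
for i in range(1,n):
    if s[i,4]>20:
        p=ray(c,*ce[i],34);d=p[:2]-[694,-132.6];print(s[i],ce[i],p.round(1),'rail',(d@[.977,.2124]).round(1),(d@[-.2124,.977]).round(1),'at66',ray(c,*ce[i],66).round(1))
E
```

```text
t 19.05 yaw -0.068 knob 0.032 [524.9 157.3 135.1] F [-0.5 -1.6  0.2] T [ 0.01  0.02 -0.03] g 0.501 q [-0.     0.999 -0.034  0.005]
tool z [ 0.01 -0.   -1.  ] level rotvec [0.   0.01 0.  ]
rail xy of tcp [-103.7  319.1] yaw-.214 -0.282
[331 193  12  12  82] [336.57317073 198.65853659] [ 597. -169.   34.] rail -102.5 -14.9 at66 [ 591.3 -164.3   66. ]
```

>>> {"api": "play_rows", "payload": {
  "plan": [
    [-10,18,0,0,0.01,-0.02,0],
    [-10,16,-10,0,0,-0.015,0],
    [0,0,-25,0,0,0,0],
    [0,0,-20,0,0,0,0],
    [0,0,0,0,0,0,0]
  ]
}}

```text
time_s: 19.52
eef_pos: [507.0, 189.7, 82.7]
ee_rot: [0.0, 0.999, -0.052, 0.004]
force: [-0.8, -0.8, -0.7]
grip_width: 0.499
```

```bash
python3 s.py
python3 - <<'E'
from h import *
c=cap('side')
k=cv2.inRange(cv2.cvtColor(c['img'],cv2.COLOR_BGR2HSV),(4,110,50),(24,255,255));k[:,:220]=0;k[:,290:]=0;k[:175]=0;k[210:]=0
n,_,s,ce=cv2.connectedComponentsWithStats(k)
print(s[1:],ce[1:],[np.round(proj(c,p),1) for p in((504.5,177,58),(504,192,66))])
E
```

```text
t 19.52 yaw -0.104 knob -0.004 [507.  189.7  82.7] F [-0.8 -0.8 -0.7] T [ 0.02  0.07 -0.01] g 0.499 q [ 0.     0.999 -0.052  0.004]
tool z [ 0.008 -0.001 -1.   ] level rotvec [0.001 0.008 0.   ]
rail xy of tcp [-114.2  354.6] yaw-.214 -0.318
[[246 185   9   7  50]] [[249.94 188.64]] [array([250.4, 190.7]), array([249.8, 186.2])]
```

>>> {"api": "play_rows", "payload": {
  "plan": [
    [-3,2,-16,0,0.008,0,0],
    [-1,0,-10,0,0,0,0],
    [0,0,-4,0,0,0,0]
  ]
}}

```text
time_s: 19.82
eef_pos: [507.1, 190.4, 58.1]
ee_rot: [-0.0, 0.999, -0.053, 0.005]
force: [-0.6, 0.6, -0.4]
grip_width: 0.503
```

```bash
python3 s.py
```

```text
t 19.82 yaw -0.106 knob -0.006 [507.1 190.4  58.1] F [-0.6  0.6 -0.4] T [-0.01  0.03 -0.03] g 0.503 q [-0.     0.999 -0.053  0.005]
tool z [ 0.009  0.    -1.   ] level rotvec [-0.     0.009  0.   ]
rail xy of tcp [-114.   355.2] yaw-.214 -0.32
```

>>> {"api": "play_rows", "payload": {
  "plan": [
    [-2.5,1.2,-4,0,0.009,0.006,0],
    [0,0,-4,0,0,0,0],
    [0,0,-2,0,0,0,-1],
    [0,0,-2,0,0,0,-1],
    [0,0,-1,0,0,0,-1]
  ]
}}

```text
time_s: 20.23
eef_pos: [506.6, 191.3, 50.0]
ee_rot: [-0.001, 0.999, -0.05, 0.002]
force: [0.3, 0.4, -0.3]
grip_width: 0.338
```

>>> {"api": "play_rows", "payload": {
  "plan": [
    [0,0,0,0,0,0,-1],
    [0,0,0,0,0,0,-1]
  ]
}}

```text
time_s: 20.4
eef_pos: [506.8, 191.4, 50.9]
ee_rot: [-0.001, 0.999, -0.05, 0.003]
force: [-0.5, 0.7, -1.7]
grip_width: 0.336
```

```bash
python3 s.py
```

```text
t 20.4 yaw -0.1 knob 0.0 [506.8 191.4  50.9] F [-0.5  0.7 -1.7] T [ 0.01  0.16 -0.02] g 0.336 q [-0.001  0.999 -0.05   0.003]
tool z [ 0.005  0.001 -1.   ] level rotvec [-0.001  0.005  0.   ]
rail xy of tcp [-114.1  356.3] yaw-.214 -0.314
```

>>> {"api": "play_rows", "payload": {
  "plan": [
    [0,0,10,0,0,0,-1],
    [0,0,25,0,0,0,-1],
    [0,0,35,0,0,0,-1],
    [0,-10,25,0,0,0.01,-1],
    [5,-35,0,0,0,0.03,-1]
  ]
}}

```text
time_s: 20.82
eef_pos: [510.0, 148.9, 150.9]
ee_rot: [-0.001, 1.0, -0.027, 0.001]
force: [-0.1, -0.7, -0.1]
grip_width: 0.335
```

>>> {"api": "play_rows", "payload": {
  "plan": [
    [5,-36,0,0,0,0.03,-1],
    [5,-36,0,0,0,0.03,-1],
    [6,-36,0,0,0,0.03,-1],
    [6,-36,0,0,0,0.03,-1],
    [6,-36,0,0,0,0.03,-1]
  ]
}}

```text
time_s: 21.23
eef_pos: [539.3, -37.4, 158.1]
ee_rot: [-0.0, 0.998, 0.055, 0.006]
force: [0.7, 0.6, -0.8]
grip_width: 0.337
```

>>> {"api": "play_rows", "payload": {
  "plan": [
    [6,-36,0,0,0,0.03,-1],
    [6,-36,0,0,0,0.03,-1],
    [6,-30,0,0,0,0.03,-1],
    [0,0,0,0,0,0,-1]
  ]
}}

```text
time_s: 21.57
eef_pos: [557.9, -151.4, 161.5]
ee_rot: [0.001, 0.995, 0.1, 0.008]
force: [0.3, -0.2, -0.4]
grip_width: 0.335
```

```bash
python3 s.py
```

```text
t 21.57 yaw 0.2 knob 0.3 [ 557.9 -151.4  161.5] F [ 0.3 -0.2 -0.4] T [0.03 0.01 0.  ] g 0.335 q [0.001 0.995 0.1   0.008]
tool z [ 0.017 -0.001 -1.   ] level rotvec [0.001 0.017 0.   ]
rail xy of tcp [-137.    10.6] yaw-.214 -0.014
```

>>> {"api": "play_rows", "payload": {
  "plan": [
    [4,-28,-10,0,0.017,0.01,-1],
    [0,-2,-35,0,0,0,-1],
    [0,0,-35,0,0,0,-1],
    [0,0,-20,0,0,0,-1],
    [0,0,0,0,0,0,-1]
  ]
}}

```text
time_s: 21.98
eef_pos: [563.1, -185.5, 63.0]
ee_rot: [0.003, 0.995, 0.103, 0.003]
force: [-0.8, 0.1, -1.1]
grip_width: 0.335
```

```bash
python3 s.py
```

```text
t 21.98 yaw 0.207 knob 0.307 [ 563.1 -185.5   63. ] F [-0.8  0.1 -1.1] T [0.01 0.03 0.02] g 0.335 q [0.003 0.995 0.103 0.003]
tool z [ 0.007 -0.005 -1.   ] level rotvec [0.005 0.007 0.   ]
rail xy of tcp [-139.2  -23.9] yaw-.214 -0.007
```

>>> {"api": "play_rows", "payload": {
  "plan": [
    [1.5,6,0,0.005,0.007,0.007,-1],
    [0,0,-15,0,0,0,-1],
    [0,0,-15,0,0,0,-1],
    [0,0,0,0,0,0,-1]
  ]
}}

```text
time_s: 22.32
eef_pos: [567.3, -178.1, 38.5]
ee_rot: [0.001, 0.994, 0.108, 0.002]
force: [-0.1, 0.3, -1.3]
grip_width: 0.333
```

```bash
python3 s.py
```

```text
t 22.32 yaw 0.216 knob 0.316 [ 567.3 -178.1   38.5] F [-0.1  0.3 -1.3] T [-0.   -0.01  0.01] g 0.333 q [0.001 0.994 0.108 0.002]
tool z [ 0.004 -0.002 -1.   ] level rotvec [0.002 0.004 0.   ]
rail xy of tcp [-133.5  -17.5] yaw-.214 0.002
```

>>> {"api": "play_rows", "payload": {
  "plan": [
    [-1,0,-8,0,0.004,0,-1],
    [-1,0,-7,0,0,0,-1],
    [0,0,-4,0,0,0,-1]
  ]
}}

```text
time_s: 22.57
eef_pos: [567.9, -177.9, 23.8]
ee_rot: [0.003, 0.994, 0.109, 0.003]
force: [0.2, 0.1, -0.8]
grip_width: 0.333
```

```bash
python3 s.py
```

```text
t 22.57 yaw 0.218 knob 0.318 [ 567.9 -177.9   23.8] F [ 0.2  0.1 -0.8] T [-0.01  0.04 -0.01] g 0.333 q [0.003 0.994 0.109 0.003]
tool z [ 0.007 -0.006 -1.   ] level rotvec [0.006 0.007 0.   ]
rail xy of tcp [-132.8  -17.5] yaw-.214 0.004
```

>>> {"api": "play_rows", "payload": {
  "plan": [
    [-1.5,0,-3,0.006,0.007,0,-1],
    [0,0,-2,0,0,0,-1]
  ]
}}

```text
time_s: 22.73
eef_pos: [566.6, -177.8, 19.1]
ee_rot: [-0.0, 0.994, 0.109, -0.0]
force: [0.2, 0.1, -0.2]
grip_width: 0.334
```

```bash
python3 s.py
```

```text
t 22.73 yaw 0.218 knob 0.318 [ 566.6 -177.8   19.1] F [ 0.2  0.1 -0.2] T [-0.06 -0.01  0.01] g 0.334 q [-0.     0.994  0.109 -0.   ]
tool z [-0.     0.001 -1.   ] level rotvec [-0.001 -0.    -0.   ]
rail xy of tcp [-134.1  -17.1] yaw-.214 0.004
```

>>> {"api": "play_rows", "payload": {
  "plan": [
    [0,0,0,0,0,0,-0.1],
    [0,0,0,0,0,0,0],
    [0,0,5,0,0,0,0],
    [0,0,30,0,0,0,0],
    [-20,-5,30,0,0,0,0]
  ]
}}

```text
time_s: 23.15
eef_pos: [545.5, -181.4, 81.6]
ee_rot: [-0.003, 0.994, 0.109, -0.003]
force: [0.2, -0.3, 0.6]
grip_width: 0.499
```

>>> {"api": "play_rows", "payload": {
  "plan": [
    [-35,-5,10,0,0,0,-1],
    [-35,-5,0,0,0,0,-1],
    [-30,0,0,0,0,0,-1],
    [-20,0,0,0,0,0,-1],
    [0,0,0,0,0,0,-1]
  ]
}}

```text
time_s: 23.57
eef_pos: [422.1, -193.3, 101.0]
ee_rot: [0.002, 0.994, 0.11, 0.002]
force: [0.5, 0.1, 0.1]
grip_width: 0.002
```

```bash
python3 s.py
cat > m.py <<'E'
from h import *
import sys
for n in sys.argv[1:]:
    c=cap(n,n+'_%d.png'%(sense()['time_s']*100)); print(n)
    k=cv2.inRange(cv2.cvtColor(c['img'],cv2.COLOR_BGR2HSV),(4,110,70),(24,255,255))
    k=cv2.morphologyEx(k,cv2.MORPH_CLOSE,np.ones((3,3)))
    for co in cv2.findContours(k,0,2)[0]:
        r=cv2.minAreaRect(co); p=ray(c,*r[0],34)
        if cv2.contourArea(co)<40 or not(400<p[0]<760 and -330<p[1]<250): continue
        P=[ray(c,*b,34)[:2]-[694,-132.6] for b in cv2.boxPoints(r)];P=np.array([[d@[.977,.2124],d@[-.2124,.977]] for d in P])
        print(p.round(1),'rail ctr',P.mean(0).round(1),'corners',P.round(0).tolist())
E
python3 m.py top
```

```text
t 23.57 yaw 0.22 knob 0.32 [ 422.1 -193.3  101. ] F [0.5 0.1 0.1] T [-0.06  0.05 -0.01] g 0.002 q [0.002 0.994 0.11  0.002]
tool z [ 0.005 -0.004 -1.   ] level rotvec [0.004 0.005 0.   ]
rail xy of tcp [-278.6   -1.5] yaw-.214 0.006
top
[ 580.3 -173.1   34. ] rail ctr [-119.6  -15.4] corners [[-87.0, -0.0], [-86.0, -31.0], [-152.0, -31.0], [-153.0, 0.0]]
```

>>> {"api": "play_rows", "payload": {
  "plan": [
    [30,2,-20,0,0.005,-0.006,-1],
    [30,2,-20,0,0,0,-1],
    [20,2,-20,0,0,0,-1],
    [5,1,-15,0,0,0,-1],
    [0,0,0,0,0,0,-1]
  ]
}}

```text
time_s: 24.03
eef_pos: [517.2, -187.8, 26.9]
ee_rot: [0.006, 0.994, 0.106, 0.005]
force: [-0.6, 1.1, -1.3]
grip_width: -0.001
```

```bash
python3 s.py
```

```text
t 24.03 yaw 0.212 knob 0.312 [ 517.2 -187.8   26.9] F [-0.6  1.1 -1.3] T [-0.01  0.05  0.01] g -0.001 q [0.006 0.994 0.106 0.005]
tool z [ 0.01  -0.011 -1.   ] level rotvec [0.011 0.01  0.   ]
rail xy of tcp [-184.4  -16.4] yaw-.214 -0.002
```

>>> {"api": "play_rows", "payload": {
  "plan": [
    [3,1,-5,0.011,0.01,0,-1],
    [4,1,-3,0,0,0,-1],
    [5,1.1,-1,0,0,0,-1],
    [5,1.1,-1,0,0,0,-1]
  ]
}}

```text
time_s: 24.37
eef_pos: [536.5, -183.8, 18.3]
ee_rot: [0.0, 0.994, 0.106, 0.001]
force: [0.4, 0.3, -0.6]
grip_width: -0.004
```

```bash
python3 s.py
```

```text
t 24.37 yaw 0.212 knob 0.312 [ 536.5 -183.8   18.3] F [ 0.4  0.3 -0.6] T [0.05 0.03 0.03] g -0.004 q [0.    0.994 0.106 0.001]
tool z [ 0.001 -0.    -1.   ] level rotvec [0.    0.001 0.   ]
rail xy of tcp [-164.8  -16.5] yaw-.214 -0.002
```

>>> {"api": "play_rows", "payload": {
  "plan": [
    [6,1.3,1,0,0,0,-1],
    [6,1.3,0,0,0,0,-1],
    [6,1.3,0,0,0,0,-1],
    [6,1.3,0,0,0,0,-1],
    [6,1.3,0,0,0,0,-1]
  ]
}}

```text
time_s: 24.78
eef_pos: [569.8, -177.2, 21.6]
ee_rot: [0.001, 0.994, 0.105, 0.002]
force: [-1.3, 0.1, 0.1]
grip_width: -0.005
```

```bash
python3 s.py
```

```text
t 24.78 yaw 0.211 knob 0.311 [ 569.8 -177.2   21.6] F [-1.3  0.1  0.1] T [-0.04  0.11  0.02] g -0.005 q [0.001 0.994 0.105 0.002]
tool z [ 0.003 -0.002 -1.   ] level rotvec [0.002 0.003 0.   ]
rail xy of tcp [-130.8  -17.2] yaw-.214 -0.003
```

>>> {"api": "play_rows", "payload": {
  "plan": [
    [6,1.5,-1.5,0,0,0,-1],
    [6,1.5,-0.5,0,0,0,-1],
    [6,1.5,-0.5,0,0,0,-1],
    [6,1.5,-0.5,0,0,0,-1],
    [0,0,0,0,0,0,-1]
  ]
}}

```text
time_s: 25.2
eef_pos: [597.5, -170.3, 18.5]
ee_rot: [0.001, 0.994, 0.106, 0.002]
force: [0.1, 0.1, 0.1]
grip_width: -0.003
```

```bash
python3 s.py; python3 m.py side; python3 -c "
import cv2,glob;i=cv2.imread(sorted(glob.glob('pics/side_*'))[-1])[210:310,210:370];cv2.imwrite('pics/s5.png',cv2.resize(i,None,fx=5,fy=5,interpolation=2))"
```

```text
t 25.2 yaw 0.212 knob 0.312 [ 597.5 -170.3   18.5] F [0.1 0.1 0.1] T [0.01 0.05 0.  ] g -0.003 q [0.001 0.994 0.106 0.002]
tool z [ 0.004 -0.002 -1.   ] level rotvec [0.002 0.004 0.   ]
rail xy of tcp [-102.3  -16.3] yaw-.214 -0.002
side
[ 637.9 -178.6   34. ] rail ctr [-64.1 -32.3] corners [[-89.0, -4.0], [-22.0, -2.0], [-41.0, -61.0], [-105.0, -62.0]]
```

View pics/s5.png

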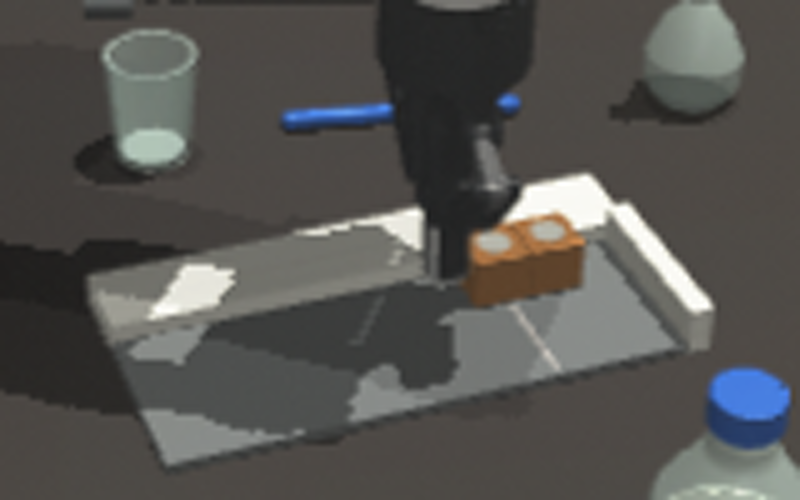

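>>> {"api": "play_rows", "payload": {
  "plan": [
    [5,1.2,-0.5,0,0,0,-1],
    [5,1.2,-0.5,0,0,0,-1],
    [5,1.2,-0.5,0,0,0,-1],
    [4,1,-0.5,0,0,0,-1]
  ]
}}

```text
time_s: 25.58
eef_pos: [616.7, -165.8, 16.5]
ee_rot: [0.001, 0.994, 0.105, 0.001]
force: [-0.6, 0.3, 1.2]
grip_width: 0.003
```

```bash
python3 s.py
```

```text
t 25.58 yaw 0.211 knob 0.311 [ 616.7 -165.8   16.5] F [-0.6  0.3  1.2] T [-0.01  0.26 -0.01] g 0.003 q [0.001 0.994 0.105 0.001]
tool z [ 0.002 -0.002 -1.   ] level rotvec [0.002 0.002 0.   ]
rail xy of tcp [-82.6 -16. ] yaw-.214 -0.003
```

>>> {"api": "play_rows", "payload": {
  "plan": [
    [3,0.7,2,0,0,0,-1],
    [3,0.7,0,0,0,0,-1],
    [2,0.5,0,0,0,0,-1]
  ]
}}

```text
time_s: 25.83
eef_pos: [625.7, -163.5, 18.2]
ee_rot: [0.001, 0.994, 0.105, 0.001]
force: [-14.4, -5.3, 3.0]
grip_width: 0.002
```

```bash
python3 s.py
```

```text
t 25.83 yaw 0.211 knob 0.311 [ 625.7 -163.5   18.2] F [-14.4  -5.3   3. ] T [-0.98  2.48 -0.02] g 0.002 q [0.001 0.994 0.105 0.001]
tool z [ 0.001 -0.002 -1.   ] level rotvec [0.002 0.001 0.   ]
rail xy of tcp [-73.3 -15.7] yaw-.214 -0.003
```

>>> {"api": "play_rows", "payload": {
  "plan": [
    [-5,-1,0,0,0,0,-1],
    [-8,-2,5,0,0,0,-1],
    [0,0,38,0,0,0,-1],
    [0,0,40,0,0,0,-1],
    [0,0,40,0,0,0,-1]
  ]
}}

```text
time_s: 26.25
eef_pos: [605.8, -164.5, 136.0]
ee_rot: [-0.004, 0.994, 0.105, -0.007]
force: [0.7, -0.0, -0.1]
grip_width: 0.001
```

>>> {"api": "play_rows", "payload": {
  "plan": [
    [0,10,38,0,0,0.1,0],
    [4,36,10,0,0,0.12,0],
    [4,36,0,0,0,0.12,0],
    [4,36,0,0,0,0.12,0],
    [4,36,0,0,0,0.12,0]
  ]
}}

```text
time_s: 26.67
eef_pos: [621.4, -14.5, 200.3]
ee_rot: [0.003, 0.921, 0.39, 0.002]
force: [0.7, 0.6, -0.6]
grip_width: 0.499
```

>>> {"api": "play_rows", "payload": {
  "plan": [
    [4,36,0,0,0,0.12,0],
    [4,36,0,0,0,0.12,0],
    [4,36,0,0,0,0.12,0],
    [4,36,0,0,0,0.12,0],
    [0,0,0,0,0,0,0]
  ]
}}

```text
time_s: 27.08
eef_pos: [634.6, 141.1, 203.8]
ee_rot: [0.003, 0.792, 0.61, 0.006]
force: [-0.9, -0.4, -0.6]
grip_width: 0.495
```

```bash
python3 s.py; python3 m.py top
python3 - <<'E'
from h import *
c=cap('top')
c=cap('wrist','w6.png')
print([np.round(proj(c,p),1) for p in((657.3-5,175.2-24,95),(657.3+5,175.2+24,95))])
E
```

```text
t 27.08 yaw 1.313 knob 1.413 [634.6 141.1 203.8] F [-0.9 -0.4 -0.6] T [-0.02  0.    0.03] g 0.495 q [0.003 0.792 0.61  0.006]
tool z [ 0.013  0.003 -1.   ] level rotvec [-0.003  0.013  0.   ]
rail xy of tcp [1.0e-01 2.8e+02] yaw-.214 1.099
top
[ 664.8 -154.3   34. ] rail ctr [-33.1 -15. ] corners [[-3.0, 1.0], [-3.0, -31.0], [-63.0, -31.0], [-63.0, 1.0]]
[array([296.7, 181.8]), array([293.6, 121.4])]
```

View pics/w6.png

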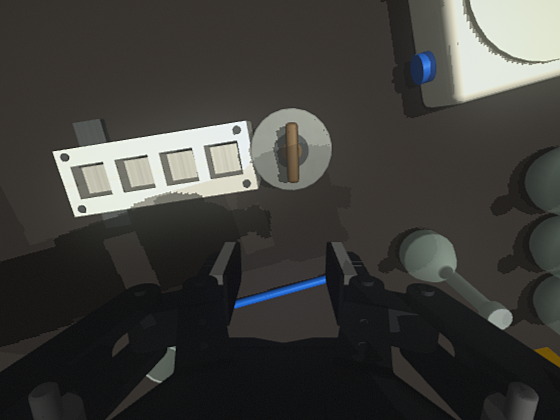

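>>> {"api": "play_rows", "payload": {
  "plan": [
    [10,18,0,-0.003,0.013,0.02,0],
    [10,16,-10,0,0,0,0],
    [0,0,-35,0,0,0,0],
    [0,0,-35,0,0,0,0],
    [0,0,-15,0,0,0,0]
  ],
  "grip_force": 60
}}

```text
time_s: 27.65
eef_pos: [658.0, 161.1, 112.0]
ee_rot: [0.004, 0.795, 0.607, 0.004]
force: [0.2, 0.3, -1.2]
grip_width: 0.498
```

```bash
python3 s.py
```

```text
t 27.65 yaw 1.305 knob 1.405 [658.  161.1 112. ] F [ 0.2  0.3 -1.2] T [ 0.    0.04 -0.02] g 0.498 q [0.004 0.795 0.607 0.004]
tool z [ 0.011 -0.002 -1.   ] level rotvec [0.002 0.011 0.   ]
rail xy of tcp [ 27.2 294.6] yaw-.214 1.091
```

>>> {"api": "play_rows", "payload": {
  "plan": [
    [-1.5,14,0,0.002,0.011,0.03,0],
    [0,1,-10,0,0,0,0],
    [0,0,-20,0,0,0,0],
    [0,0,-12,0,0,0,0]
  ]
}}

```text
time_s: 27.98
eef_pos: [657.3, 172.6, 69.6]
ee_rot: [-0.0, 0.787, 0.617, 0.0]
force: [0.2, 0.5, -0.9]
grip_width: 0.502
```

```bash
python3 s.py
```

```text
t 27.98 yaw 1.33 knob 1.43 [657.3 172.6  69.6] F [ 0.2  0.5 -0.9] T [ 0.01 -0.05 -0.06] g 0.502 q [-0.     0.787  0.617  0.   ]
tool z [-0.  0. -1.] level rotvec [-0. -0. -0.]
rail xy of tcp [ 29. 306.] yaw-.214 1.116
```

>>> {"api": "play_rows", "payload": {
  "plan": [
    [0,2,2,0,0,0.01,-0.5],
    [0,0,0,0,0,0,-1],
    [0,0,0,0,0,0,-1],
    [0,0,0,0,0,0,-1],
    [0,0,0,0,0,0,-1]
  ]
}}

```text
time_s: 28.4
eef_pos: [654.7, 174.4, 72.1]
ee_rot: [-0.003, 0.784, 0.621, -0.003]
force: [2.7, -1.5, -11.5]
grip_width: 0.104
```

```bash
python3 s.py
```

```text
t 28.4 yaw 1.34 knob 1.44 [654.7 174.4  72.1] F [  2.7  -1.5 -11.5] T [ 0.38 -0.98  0.11] g 0.104 q [-0.003  0.784  0.621 -0.003]
tool z [-0.009  0.001 -1.   ] level rotvec [-0.001 -0.009 -0.   ]
rail xy of tcp [ 26.8 308.3] yaw-.214 1.126
```

>>> {"api": "play_rows", "payload": {
  "plan": [
    [0,0,0,0,0,-0.06,-1],
    [0,0,0,0,0,-0.1,-1],
    [0,0,0,0,0,-0.12,-1],
    [0,0,0,0,0,-0.12,-1],
    [0,0,0,0,0,-0.12,-1]
  ]
}}

```text
time_s: 28.82
eef_pos: [654.2, 174.7, 72.1]
ee_rot: [-0.004, 0.92, 0.392, -0.003]
force: [-2.3, -1.7, -7.6]
grip_width: 0.104
```

```bash
python3 s.py
```

```text
t 28.82 yaw 0.805 knob 0.905 [654.2 174.7  72.1] F [-2.3 -1.7 -7.6] T [-0.1  -0.01  0.21] g 0.104 q [-0.004  0.92   0.392 -0.003]
tool z [-0.008  0.005 -1.   ] level rotvec [-0.005 -0.008 -0.   ]
rail xy of tcp [ 26.4 308.7] yaw-.214 0.591
```

Target yaw is about -0.08 (knob 0.02).

>>> {"api": "play_rows", "payload": {
  "plan": [
    [0,0,0,0,0,-0.12,-1],
    [0,0,0,0,0,-0.12,-1],
    [0,0,0,0,0,-0.12,-1],
    [0,0,0,0,0,-0.12,-1],
    [0,0,0,0,0,-0.12,-1]
  ]
}}

```text
time_s: 29.23
eef_pos: [654.0, 175.3, 72.1]
ee_rot: [-0.005, 0.996, 0.09, -0.002]
force: [-3.7, 1.3, -7.7]
grip_width: 0.098
```

>>> {"api": "play_rows", "payload": {
  "plan": [
    [0,0,0,0,0,-0.12,-1],
    [0,0,0,0,0,-0.08,-1],
    [0,0,0,0,0,-0.04,-1],
    [0,0,0,0,0,0,-1]
  ]
}}

```text
time_s: 29.57
eef_pos: [654.0, 175.7, 72.1]
ee_rot: [-0.005, 0.999, -0.039, -0.001]
force: [2.0, 0.4, -7.8]
grip_width: 0.1
```

```bash
python3 s.py
```

```text
t 29.57 yaw -0.077 knob 0.023 [654.  175.7  72.1] F [ 2.   0.4 -7.8] T [-0.14 -0.07 -0.11] g 0.1 q [-0.005  0.999 -0.039 -0.001]
tool z [-0.001  0.01  -1.   ] level rotvec [-0.01  -0.001 -0.   ]
rail xy of tcp [ 26.4 309.7] yaw-.214 -0.291
```

Next I release, lift, move clear and check everything.

>>> {"api": "play_rows", "payload": {
  "plan": [
    [0,0,0,0,0,0,0],
    [0,0,0,0,0,0,0],
    [0,0,15,0,0,0,0],
    [0,0,38,0,0,0,0],
    [0,0,40,0,0,0,0]
  ]
}}

```text
time_s: 29.98
eef_pos: [652.3, 175.0, 163.7]
ee_rot: [-0.005, 0.999, -0.036, -0.005]
force: [0.5, -1.1, 0.3]
grip_width: 0.504
```

>>> {"api": "play_rows", "payload": {
  "plan": [
    [-20,0,30,0,0,0,0],
    [-40,0,0,0,0,0,0],
    [-40,-5,0,0,0,0,0],
    [-40,-5,0,0,0,0,0],
    [-40,-5,0,0,0,0,0]
  ]
}}

```text
time_s: 30.4
eef_pos: [475.0, 158.6, 208.5]
ee_rot: [-0.006, 0.999, -0.034, 0.01]
force: [1.1, 0.5, 0.1]
grip_width: 0.5
```

>>> {"api": "play_rows", "payload": {
  "plan": [
    [-40,-5,0,0,0,0,0],
    [-40,-5,0,0,0,0,0],
    [-20,0,0,0,0,0,0],
    [0,0,0,0,0,0,0],
    [0,0,0,0,0,0,0]
  ]
}}

```text
time_s: 30.82
eef_pos: [366.2, 147.8, 213.5]
ee_rot: [-0.007, 0.999, -0.031, 0.016]
force: [-0.1, 0.1, -0.4]
grip_width: 0.499
```

```bash
python3 s.py; python3 m.py top; python3 -c "
import cv2,glob;i=cv2.imread(sorted(glob.glob('pics/top_*'))[-1])[120:270,110:450];cv2.imwrite('pics/t9.png',cv2.resize(i,None,fx=2.3,fy=2.3,interpolation=2))"
```

```text
t 30.82 yaw -0.061 knob 0.039 [366.2 147.8 213.5] F [-0.1  0.1 -0.4] T [0.02 0.03 0.01] g 0.499 q [-0.007  0.999 -0.031  0.016]
tool z [ 0.032  0.013 -0.999] level rotvec [-0.013  0.032  0.   ]
rail xy of tcp [-260.7  343.6] yaw-.214 -0.275
top
[ 664.8 -154.3   34. ] rail ctr [-33.1 -15. ] corners [[-3.0, 1.0], [-3.0, -31.0], [-63.0, -31.0], [-63.0, 1.0]]
```

View pics/t9.png

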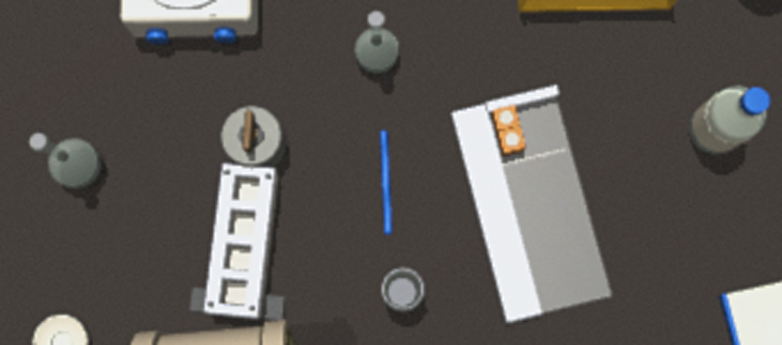

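```bash
python3 -c "
from rig import ctrl;print(ctrl.finish_job())"
```

```text
the job is handed in; nothing more can be done
None
```

I finished the sequence and handed the job in at about 31 s robot time. No verdict is reported, so success rests on my own checks.

- **Knob:** I rocked it between its stops until it broke free and turned it to about 1.44 rad. After unloading I turned it back to about 0.02 rad, read from the gripper angle. In the last picture the wing lies roughly along the mould.
- **Mounts:** This run had two. I set both against the fence on the loading side of the mark line. I then pushed them as one block until a contact force of about 15 N showed at the end stop.
- **Last check (top camera):** All four cavities are empty. The row is closed up, straight and centred 15 mm from the fence. The beaker, pen, flasks and bottle look where they were; I judged this by eye.
- **Disagreement:** The camera puts the front of the row about 3 mm short of the corner I measured. The push force says it touches the stop, so I put this down to my corner estimate and the calibration. It is within tolerance either way.
- **Force:** Setting the first mount down briefly read about 48 N at the wrist, well under the 120 N limit.

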